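Square up and clamp a stack of brass blanks

TASK

Put every brass blank from the desk into the nest on the steel block, stacked flat, and tap the stack until all edges are flush against the three brass pins. Then swing the clamp arm (it has a black knob) over the stack until its red line faces the red mark, run the captive brass nut down clockwise by hand until it just stops, and use the wrench (not your fingers) to nip it a further eighth of a turn. Finally lay the wrench back on the grey mat, leaving the tray, clear cover and blower where they are.

Things in the scene. Friction and masses are not known exactly. Their poses are not given: they have to be found in the camera images.
- jig: Fixed steel bench block carrying the clamp, 170 (x) x 160 (y) x 16 mm; origin on the desk, block spans y -85 to +75 mm. +y runs from stud to nest, +x away from the robot at yaw 0. Three brass pins, 8 mm diameter, rise 18 mm above the block at (x, y) = (-22, 4), (22, 4), (34, 30) mm: two on the stack's -y side, one on its +x side.
- stud (a point): Centre of the top of the fixed dark stud, 12 mm diameter, at (0, -55) mm in the jig frame, 96 mm above the desk; clamp arm and nut ride on it.
- mark (a point): Middle of the painted red mark on the block's top face, 18 mm long, at (0, 64) mm in the jig frame, beyond the nest as seen from the stud.
- nest (a point): Where the centre of the stack's underside must be, on the block's top face (16 mm above the desk), at (0, 30) mm in the jig frame, same axes as the jig. Blanks lie with their 60 mm side along x; pushed toward -y and +x they touch all three pins when centred here.
- clamp (a joint): Swing of the clamp arm about the stud, rad: 0 when the arm points along jig +y over the nest at the red mark; positive = counter-clockwise from above, so parked at about 1.4 to 2.0 it points toward jig -x. Range -0.4 to 2.3; stiff (0.12 N m), stays where left. It does not turn with the nut.
- clamp_knob (a point): Centre of the top of the black knob on the aluminium clamp arm: 14 mm diameter, 22 mm tall, 75 mm from the stud axis. The arm's top is 22 mm below this point; arm 20 mm wide, 12 mm thick, red line along it, nose 94 mm from the stud. A sprung rubber foot hangs 12 mm below the arm, clear of four stacked blanks until the nut is run down; then it presses on the stack with a few newtons.
- nut: Captive brass hex nut on the stud, 36 mm across flats, 20 mm tall; origin at the centre of its underside, z up. Flats face its x axis and every 60 degrees from it; a white dot on top marks +x. Its underside is 6 mm above the arm's top, on a collar under 25 mm wide. Nut and arm descend together 3.75 mm per rad of nut_run (15 mm in all).
- nut_run (a joint): Run-down of the nut, rad, growing clockwise from above: 0 to 4.0; starts at 0 to 0.6. Turns easily (0.06 N m) and meets its stop at 4.0 (down on its seat).
- nut_tight (a joint): Tightening of the nut beyond its seat, rad, growing clockwise from above: 0 at start, moves only when nut_run is at its stop and 0.30 N m is applied; stays where left. An eighth of a turn is 0.785. End stop 1.5.
- plate0: Brass blank, 60 (x) x 44 (y) x 4 mm, 0.09 kg, plain and alike both ways up and round; origin at the centre of its underside. Lies flat on the desk at the start. Two to four of the four blanks are present (None from the start = absent).
- plate1: Brass blank, 60 (x) x 44 (y) x 4 mm, 0.09 kg, plain and alike both ways up and round; origin at the centre of its underside. Lies flat on the desk at the start. Two to four of the four blanks are present (None from the start = absent).
- plate2: Brass blank, 60 (x) x 44 (y) x 4 mm, 0.09 kg, plain and alike both ways up and round; origin at the centre of its underside. Lies flat on the desk at the start. Two to four of the four blanks are present (None from the start = absent).
- plate3: Brass blank, 60 (x) x 44 (y) x 4 mm, 0.09 kg, plain and alike both ways up and round; origin at the centre of its underside. Lies flat on the desk at the start. Two to four of the four blanks are present (None from the start = absent).
- mat: Fixed grey felt mat, 260 (x) x 130 (y) x 3 mm, origin under its centre. The wrench lies on it and goes back there.
- wrench: Open-ended wrench lying flat, 0.16 kg. Origin at the middle of the underside of its black handle; x along the handle to the jaw, z up. Handle 110 (x) x 14 (y) x 22 mm tall, centred on the origin; steel shank and head 10 mm thick, flush with the underside. The jaw opens to +x, 38.4 mm wide; its bottom is at x = 93 mm, jaw tips at 128.5 mm, outside width 54 mm.
- jaw (a point): Point in the wrench's jaw where the nut's axis lies when engaged: 115 mm along x from the wrench origin, 5 mm above its underside.
- tray: Bystander: grey ceramic tray 90 x 120 x 18 mm, origin under its centre.
- cover: Bystander: clear acrylic movement cover on a black disc, 90 mm diameter, 54 mm tall, origin under its centre.
- blower: Bystander: orange silicone blower, standing, 66 mm diameter, 95 mm tall, origin under its centre.
Mind the look-alikes: they are no part of the job. What is shaped like the plate0 but blue or pink is not meant.

How it is judged (in metres and radians):
On the way, in this order (a step that is already met when the one before it is completed fails the run):
1. all blanks are stacked in the nest, edges flush against the pins (x of plate0 in the frame of nest between -0.0022 and 0.0022 m and y of plate0 in the frame of nest between -0.0022 and 0.0022 m and z of plate0 in the frame of nest between -0.003 and 0.018 m and angle between the x axis of each of plate0, plate1, plate2, plate3 and the x axis of nest, either way round below 0.05 rad and angle between the z axis of each of plate0, plate1, plate2, plate3 and the z axis of nest, either way round below 0.08 rad and x of plate1 in the frame of nest between -0.0022 and 0.0022 m and y of plate1 in the frame of nest between -0.0022 and 0.0022 m and z of plate1 in the frame of nest between -0.003 and 0.018 m and x of plate2 in the frame of nest between -0.0022 and 0.0022 m and y of plate2 in the frame of nest between -0.0022 and 0.0022 m and z of plate2 in the frame of nest between -0.003 and 0.018 m and x of plate3 in the frame of nest between -0.0022 and 0.0022 m and y of plate3 in the frame of nest between -0.0022 and 0.0022 m and z of plate3 in the frame of nest between -0.003 and 0.018 m), for 0.3 s.
2. the clamp arm faces the mark over the aligned stack (all of step 1 and value of joint clamp between -0.08 and 0.08 rad), for 0.2 s.
3. the nut is run down to its stop, no wrench on it (value of joint clamp between -0.08 and 0.08 rad and value of joint nut_run above 3.7 rad and value of joint nut_tight below 0.35 rad and contact force between wrench and nut below 0.1 N), for 0.2 s.
4. the wrench tightens the nut (value of joint nut_tight above 0.45 rad and contact force between wrench and nut above 0.5 N).
At the end, for the whole second after the job is handed in: Every blank present lies flat in the nest within 2.2 mm of the pin-touching position in x and y and within 0.05 rad; the arm is within 0.08 rad of the mark; nut_run above 3.5 and nut_tight between 0.5 and 1.1 rad; the wrench lies flat and still with its handle middle and its jaw over the mat (all of step 2 and value of joint nut_run above 3.5 rad and value of joint nut_tight between 0.5 and 1.1 rad and x of wrench in the frame of mat between -0.12 and 0.12 m and y of wrench in the frame of mat between -0.06 and 0.06 m and x of jaw in the frame of mat between -0.13 and 0.13 m and y of jaw in the frame of mat between -0.065 and 0.065 m and height (world z) of wrench below 0.008 m and angle between wrench's own z axis and vertical below 0.1 rad and linear speed of wrench below 0.02 m/s).
It fails at once if the nut is tightened beyond its seat with the fingers (contact force between the fingers and nut above 2 N and value of joint nut_tight above 0.4 rad).
It fails at once if the wrench is put to the nut before it has been run down by hand (contact force between wrench and nut above 2 N and value of joint nut_run below 3.2 rad).
It fails at once if the nut is overtightened (value of joint nut_tight above 1.2 rad).
It fails at once if a bystander (tray, cover, blower) is moved (distance of any of tray, cover, blower from where it was at the start of the episode above 0.03 m).
Of plate0, plate1, plate2, plate3 only 2 to 4 are there at a start; the rules pass over those that are not, and their reading is None.
At some moment in a run one of wrench may be knocked a few centimetres aside while the robot is not near it.
Once in a run the grip may slacken for a moment while it holds something.
It also fails if it takes over 210 s, if anything falls off the work surface, if the arm or the gripper's body presses on something with over 40 N, if the wrist force passes 120 N, or if a joint passes its speed limit or range.

ROBOT

A 6-joint arm with a two-finger parallel gripper is mounted at the origin on the work surface. World frame = base frame: x ahead of the robot, y to its left, z up, the work surface at z = 0. Lengths are in m, angles in degrees, forces in N, time in s.
With the tool pointing down it reaches from about 0.35 to 0.875 m from the base axis. Payload 4.2 kg.
Tool frame: the origin (TCP) lies on the mounting face of the last link; the fingertips stand 182 mm ahead of it and the grasp point (between the pads) lies 164 mm ahead of it (r.tcp_to_grasp is the distance from the TCP to the grasp point, in m); z points along the fingers, y is the line along which they close (so a half turn about z gives the same grasp; the last joint's range is limited). The gripper opens to 87 mm and grips with 3 to 60 N. Pads are 19 mm wide; open, the fingers measure 117 mm over their backs; the gripper's body (75 mm by 190 mm) begins 51 mm behind the grasp point.
Start: joints at [84.316, 22.042, 0.453, 0, -68.411, -14.817], TCP at [0.219, 0.585, 0.405] pointing down, gripper open.
Joint ranges: [-179.83, 179.83], [-69.29, 118.12], [-61.27, 80.66], [-181.25, 117.63], [-171.15, -9.14], [-177.46, 177.46]. Speed limits (degrees/s): [159.86, 159.86, 180, 180, 180, 180].

INTERFACE

Orientations are given as a 3x3 rotation matrix whose columns are the frame's x, y, z axes.
In Python, from station import sense, eyes, r gives the robot as it stands.
- The arm moves only by the tool jog_arm, never from a script. Its argument "increments" is a list of rows, each a list of 4 numbers: the shift along the tool's x, y, z normalised to -1 to 1, where 1 is 0.02 m, then the turn about the tool's z normalised to -1 to 1, where 1 is 0.08 rad. A call has 1 to 10 rows; each row shifts and turns the commanded pose from where the row before left it, along the tool's axes as they then stand; what a row does not reach is not made up. A row lasts 1/10 s, in which the tool goes at most 50 mm and 8.59 degrees, less where a joint would pass 70% of its speed; a pose out of reach is approached as far as the arm can. A call with a number of a shift or a turn outside -1 to 1 is refused whole. A call with a gripper value outside its range is refused whole. "grip" is the finger opening in mm, from 0 to 87, set as the call begins (left out, the last holds). The fingers move at their own pace and stop on an object; the grip force is fixed at half the most. Time passes only in rows, so rows that do not move let the fingers close. It gives the time, the measured TCP pose, the force, the opening and the grip force at its end, in the units of the state.
- sense(): the state, without advancing time (a new reading comes with each control period).
- eyes.capture(name): name is "side" or "top" or "wrist"; returns the picture (420x560x3 uint8, blue, green, red); there is no depth.
- eyes.get_calibration(name): a dict with "camera_matrix" (3x3 intrinsics, pixels), "R" (3x3) and "t" (3): a world point X has camera coordinates R X + t; the wrist camera has in their place "T_tool_cam" (4x4, takes a point from camera to tool coordinates, whose origin is the TCP and whose axes are the flange's). Camera axes: x right, y down, z forward; pixel columns grow to the right and rows downward; lengths in m; the calibration is good to about 2 mm. The wrist camera is an equidistant fisheye: a pixel r from the principal point sees the ray r / f radians off the axis. A picture is of the moment at which its call begins: read the wrist's pose just before it. get_calibration takes no time and is no camera call.
- r.finish_job(): hands the job in; it is judged then, once.
Trained networks look in the newest picture that a camera, given by its name, has taken for a name from the list of things; names that differ only in an ending like _2 or _b are one class to them, and where a whole thing is asked for, a point or a joint stands for the part that bears it (a point fixed in the world has none). Each returns a list of dicts, best first, with "conf" (0 to 1); they miss things now and then, are a little off and sometimes report something else, mostly with a low value. They report only what shows in the picture. A call takes as long as a camera call. They do not tell look-alikes from the thing itself.
- eyes.spot_in(camera, name): "centre" ([x, y, z] in m, in world coordinates, good to about 4 mm: the middle of the surface that is visible of it).
- eyes.outline_of(camera, name): "mask" (420x560 bool, what is visible of it).
The state is a dict: "time_s": time; "joints": joint angles; "joint_velocities": joint speeds; "effort": joint torques, N m; "tcp_pos": TCP position; "ee_rot": TCP orientation; "wrist_force": force on the tool from outside, world axes, zero at the start; "moment": the same for the moment, N m; "gripper_width": opening from 0.0 (shut) to 1.0 (fully open); "gripper_force": force on a finger pad.
Only numpy, scipy, OpenCV 4.12 (cv2) and the standard library are available. Lean on these libraries where they do the work, as an engineer would, in place of code of your own. Each camera call takes 0.05 s, during which the arm holds its last target. There are 200 camera calls.

## Working session

There is one attempt and no reset: what is moved stays moved. The work goes in short steps, Python scripts to look and compute and a tool call to move; the robot and the scene stay as the last step left them, time stands still between calls to the robot, and variables do not carry over. Pictures are saved under pics/ and viewed, at most 14 in all, crops included, and the job is handed in when it is done.

Besides the shell and the picture viewer there is one more tool, called after "Call:" by a JSON object that holds its "op" and its "data". jog_arm: Moves the arm, as the interface text tells. Its arguments: {"type":"object","properties":{"increments":{"type":"array"},"grip":{"type":"number"}},"required":["increments"]}

```bash
ls; mkdir -p pics
python3 - <<'E'
from station import sense, eyes, r
import cv2,numpy as np
s=sense();print(s)
a=[eyes.capture(n) for n in("top","side","wrist")]
for n,i in zip(("top","side","wrist"),a):
    cv2.imwrite(f"pics/{n}0.png",i)
    c=eyes.get_calibration(n);print(n,{k:np.round(v,4).tolist() for k,v in c.items() if not isinstance(v,str)})
E
```

```text
pics
{'time_s': 0.0, 'joints': array([ 8.43156751e+01,  2.20909311e+01,  3.79608627e-01, -2.86140477e-02,
       -6.84102363e+01, -1.48149541e+01]), 'joint_velocities': array([-0.04157027, -0.0368373 ,  0.06588893, -0.03430625,  0.08243939,
       -0.03354993]), 'effort': array([-3.57533627e-04, -3.90671253e+01,  1.87402725e+01,  4.21991318e+00,
        1.08077482e-02, -1.98545144e-04]), 'tcp_pos': array([0.21878449, 0.58523811, 0.40365718]), 'ee_rot': array([[ 9.36612087e-01, -3.50367446e-01, -6.72223407e-04],
       [-3.50368078e-01, -9.36609815e-01, -2.06513007e-03],
       [ 9.39433053e-05,  2.16975140e-03, -9.99997642e-01]]), 'wrist_force': array([-0.16395457, -0.35283525, -0.76126646]), 'moment': array([0.01547506, 0.02148921, 0.00758179]), 'gripper_force': 0.0, 'gripper_width': 0.9979372145009756}
top {'camera_matrix': [[455.4849, 0.0, 276.8081], [0.0, 455.4849, 206.9721], [0.0, 0.0, 1.0]], 'R': [[0.0035, -0.9998, 0.0197], [-0.9916, -0.0061, -0.1291], [0.1292, -0.0191, -0.9914]], 't': [0.025, 0.5833, 1.3008]}
side {'camera_matrix': [[465.7785, 0.0, 275.2238], [0.0, 465.7785, 207.5614], [0.0, 0.0, 1.0]], 'R': [[0.9822, -0.1876, -0.0056], [-0.1337, -0.6788, -0.722], [0.1317, 0.71, -0.6918]], 't': [-0.5538, 0.1678, 1.4439]}
wrist {'camera_matrix': [[325.1923, 0.0, 280.7967], [0.0, 325.1923, 203.6458], [0.0, 0.0, 1.0]], 'T_tool_cam': [[-0.0006, -0.9624, -0.2715, 0.0748], [1.0, -0.0005, -0.0003, -0.0007], [0.0001, -0.2715, 0.9624, 0.0199], [0.0, 0.0, 0.0, 1.0]]}
```

View pics/top0.png

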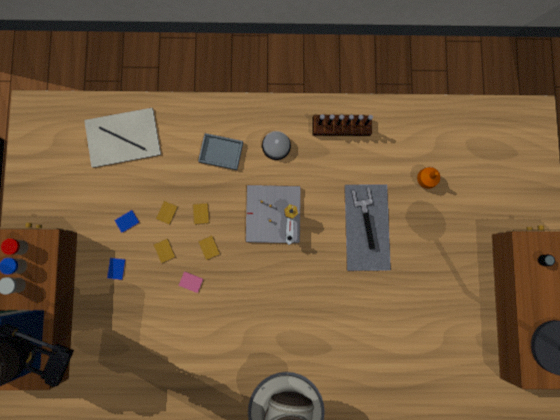

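View pics/side0.png

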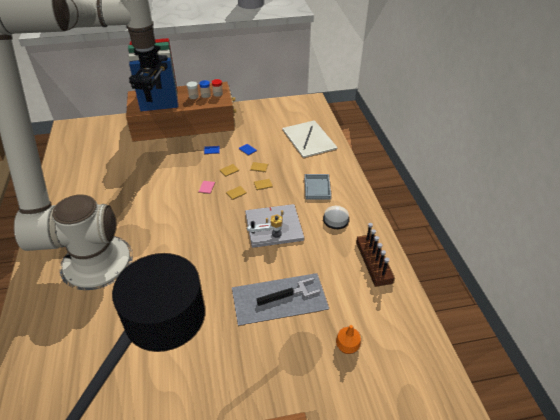

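Candidates in the top view: brass blanks at (167,212), (201,213), (164,250) and (208,247). Look-alikes are blue at (127,221) and (117,268), and pink at (191,282); I choose brass only. The jig is at (273,214), the wrench and mat at (368,227), the tray at (221,152), the cover at (276,145) and the blower at (429,177).

```bash
cat > h.py <<'E'
from station import sense, eyes, r
import cv2,numpy as np
def cam(name,s=None):
    c=eyes.get_calibration(name);K=np.array(c["camera_matrix"])
    if name=="wrist":
        T=np.eye(4);T[:3,:3]=s["ee_rot"];T[:3,3]=s["tcp_pos"];T=T@np.array(c["T_tool_cam"])
        return K,T[:3,:3],T[:3,3],True
    R=np.array(c["R"]);return K,R.T,-R.T@np.array(c["t"]),False
def p2w(C,px,z):
    K,R,o,f=C;px=np.atleast_2d(px).astype(float)
    u=(px-K[:2,2])/K[0,0]
    if f:
        th=np.linalg.norm(u,axis=1,keepdims=True);d=np.hstack([u/np.maximum(th,1e-9)*np.sin(th),np.cos(th)])
    else: d=np.hstack([u,np.ones((len(u),1))])
    d=d@R.T
    return o+d*((z-o[2])/d[:,2])[:,None]
def w2p(C,X):
    K,R,o,f=C;p=(np.atleast_2d(X)-o)@R
    if f:
        n=np.linalg.norm(p[:,:2],axis=1,keepdims=True);u=p[:,:2]/np.maximum(n,1e-9)*np.arctan2(n,p[:,2:])
    else: u=p[:,:2]/p[:,2:]
    return u*K[0,0]+K[:2,2]
def shot(name,fn=None):
    s=sense();im=eyes.capture(name)
    if fn: cv2.imwrite(f"pics/{fn}.png",im)
    return im,cam(name,s),s
def rects(mask,C,z,amin=60):
    out=[]
    for c in cv2.findContours(mask.astype(np.uint8),cv2.RETR_EXTERNAL,cv2.CHAIN_APPROX_NONE)[0]:
        if cv2.contourArea(c)<amin: continue
        w=p2w(C,c[:,0,:],z)[:,:2]*1000
        (cx,cy),(a,b),t=cv2.minAreaRect(w.astype(np.float32))
        if a<b: a,b,t=b,a,t+90
        t=(t+90)%180-90
        out.append([cx,cy,a,b,t]+list(c[:,0].mean(0)))
    return np.round(out,1)
def brass(im):
    h=cv2.cvtColor(im,cv2.COLOR_BGR2HSV);return h
def yaw(s): return np.degrees(np.arctan2(s["ee_rot"][1,0],s["ee_rot"][0,0]))
def go(x,y,z,yw=None):
    "mm/deg target -> tool-frame shift (mm), turn (deg about tool z), for current state"
    s=sense();d=np.array([x,y,z])/1000-s["tcp_pos"]
    print("tcp",np.round(s["tcp_pos"]*1000,1),"yaw",round(yaw(s),2),"shift units",np.round(s["ee_rot"].T@d/.02,2),
      "turn units",None if yw is None else np.round(np.radians(-(yw-yaw(s)))/.08,2))
E
python3 - <<'E'
from h import *
im=cv2.imread("pics/top0.png");C=cam("top")
h=cv2.cvtColor(im,cv2.COLOR_BGR2HSV)
for p in[(167,212),(201,213),(164,250),(208,247),(185,230)]: print(p,h[p[1],p[0]],p2w(C,p,.004).round(3))
m=(h[...,1]>190)&(h[...,0]>18)&(h[...,0]<32)
print(rects(m,C,.004))
for n in("jig","mat","wrench","nut","clamp","clamp_knob"):
    print(n,[(np.round(d["centre"],3).tolist(),round(d["conf"],2)) for d in eyes.spot_in("top",n)][:3])
for p in[(250,213),(289,240),(292,211),(362,200),(371,245)]: print(p,p2w(C,p,.016).round(3))
E
```

```text
(167, 212) [ 21 194 139] [[0.57  0.356 0.004]]
(201, 213) [ 21 189 144] [[0.568 0.254 0.004]]
(164, 250) [ 21 186 141] [[0.457 0.361 0.004]]
(208, 247) [ 21 188 141] [[0.466 0.231 0.004]]
(185, 230) [ 17 127 159] [[0.517 0.301 0.004]]
[[454.4 360.2  53.7  39.   26.4 164.8 251. ]
 [566.6 255.4  54.4  38.6   7.5 200.3 212.8]]
jig [([0.565, 0.042, 0.016], 0.66)]
mat [([0.519, -0.241, 0.003], 0.89)]
wrench [([0.57, -0.239, 0.013], 0.86), ([0.515, -0.009, 0.062], 0.73)]
nut [([0.566, -0.001, 0.088], 0.66)]
clamp [([0.565, 0.04, 0.014], 0.72), ([0.569, 0.359, 0.002], 0.49), ([0.514, -0.006, 0.064], 0.43)]
clamp_knob [([0.511, -0.005, 0.063], 0.66)]
(250, 213) [[0.567 0.107 0.016]]
(289, 240) [[ 0.488 -0.009  0.016]]
(292, 211) [[ 0.574 -0.018  0.016]]
(362, 200) [[ 0.609 -0.228  0.016]]
(371, 245) [[ 0.474 -0.252  0.016]]
```

Call:
{"op": "jog_arm", "data": {"increments": [[0,0,0,-0.9],[0,0,0,-0.9],[0,0,0,-0.9],[0,0,0,-0.9],[0,0,0,-0.87]]}}

```text
time_s: 0.95
tcp_pos: [0.2189, 0.5854, 0.4048]
ee_rot: [[1.0, 0.003, -0.0], [0.003, -1.0, 0.0], [-0.0, -0.0, -1.0]]
wrist_force: [0.4, 0.4, 0.7]
gripper_width: 1.002
gripper_force: 0.0
```

Call:
{"op": "jog_arm", "data": {"increments": [[0.7,0.95,0,0],[0.7,0.95,0,0],[0.7,0.95,0,0],[0.7,0.95,0,0],[0.7,0.95,0,0],[0.7,0.95,0,0],[0.7,0.95,0,0],[0.7,0.95,0,0],[0.7,0.95,0,0],[0.7,0.95,0,0]]}}

```text
time_s: 1.95
tcp_pos: [0.3595, 0.394, 0.405]
ee_rot: [[1.0, -0.0, 0.0], [-0.0, -1.0, 0.0], [0.0, -0.0, -1.0]]
wrist_force: [-0.6, 0.7, 1.0]
gripper_width: 0.999
gripper_force: 0.0
```

Call:
{"op": "jog_arm", "data": {"increments": [[0.7,0.95,0,0],[0.7,0.95,0,0],[0.7,0.95,0,0],[0.7,0.95,0,0],[0.7,0.95,0,0],[0,0,0,0],[0,0,0,0],[0,0,0,0]]}}

```text
time_s: 2.75
tcp_pos: [0.4286, 0.3005, 0.4048]
ee_rot: [[1.0, 0.0, 0.0], [0.0, -1.0, 0.0], [0.0, -0.0, -1.0]]
wrist_force: [-0.0, -0.4, 1.2]
gripper_width: 0.998
gripper_force: 0.0
```

Run:
```python
from h import *
im,C,s=shot("wrist","w1");go(430,300,400,0)
h=cv2.cvtColor(im,cv2.COLOR_BGR2HSV)
X=[[.57,.356,.004],[.568,.254,.004],[.457,.361,.004],[.466,.231,.004]]
for p in w2p(C,X).astype(int): print(p,h[p[1],p[0]] if 0<=p[1]<420 and 0<=p[0]<560 else 0)
```

```text
tcp [428.5 300.7 404.8] yaw 0.03 shift units [0.07 0.04 0.24] turn units 0.01
[233  59] [ 19 152 149]
[321  60] [ 20 155 170]
[230 154] [ 19 154 169]
[340 146] [ 20 154 171]
```

View pics/w1.png

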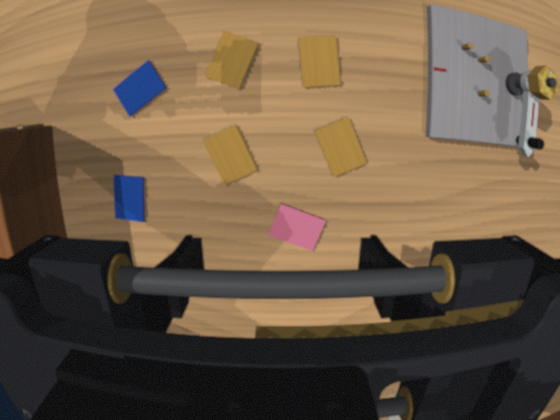

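Run:
```python
import cv2
im=cv2.imread("pics/w1.png")[20:200,190:380]
cv2.imwrite("pics/w1c.png",cv2.resize(im,None,fx=3.3,fy=3.3,interpolation=cv2.INTER_CUBIC))
```

```text
(no output)
```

View pics/w1c.png

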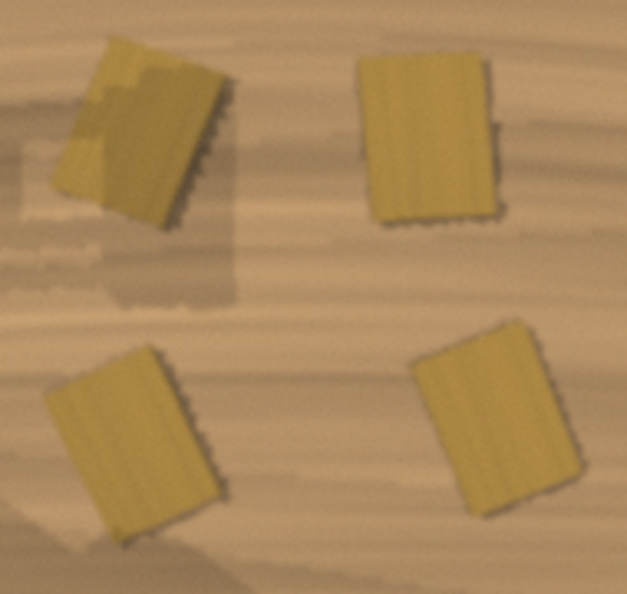

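The crop shows four plain brass blanks, at w1 pixels (233,59), (320,62), (230,154) and (340,146). The dark patch on the first is only a robot shadow. Measuring them now.

Run:
```python
from h import *
im,C,s=shot("wrist")
h=cv2.cvtColor(im,cv2.COLOR_BGR2HSV)
m=((h[...,1]>130)&(h[...,0]>16)&(h[...,0]<26)).astype(np.uint8);m[235:]=0
m=cv2.morphologyEx(m,cv2.MORPH_OPEN,np.ones((3,3)))
print("col\n",rects(m,C,.004,300))
for d in eyes.outline_of("wrist","plate0"): print(round(d["conf"],2),rects(d["mask"],C,.004,300))
for n in("nut","clamp_knob"):
    print(n,[(np.round(d["centre"],3).tolist(),round(d["conf"],2)) for d in eyes.spot_in("wrist",n)][:3])
```

```text
col
 [[456.7 362.1  60.4  44.6  24.5 229.8 154.1]
 [466.4 230.3  60.9  44.7  23.7 340.4 146.4]
 [582.5 -86.6  67.3  48.7 -80.  542.7  82.8]
 [567.9 256.9  60.2  44.9   4.9 319.1  60.9]
 [570.6 358.5  60.1  44.9 -22.2 231.6  59.2]]
0.88 [[568.  256.8  60.6  44.7   4.4 319.2  61.1]]
0.85 [[467.  230.1  62.4  45.3  23.8 340.6 145.9]]
0.72 [[456.8 361.9  60.5  46.3  24.8 230.  154.1]]
0.72 [[365.6 281.7  61.9  47.8  66.8 296.3 226.7]]
0.67 [[570.2 358.7  60.3  44.9 -23.1 231.3  59. ]]
0.58 [[544.3 476.4  61.9  45.3 -58.  139.1  87.6]]
0.57 [[404.  501.   61.7  45.1  -4.6 128.8 197.6]]
nut [([0.562, 0.0, 0.084], 0.7)]
clamp_knob [([0.515, -0.002, 0.061], 0.88), ([0.563, 0.048, 0.016], 0.62)]
```

Call:
{"op": "jog_arm", "data": {"increments": [[0,1,0,0],[0,1,0,0],[0,1,0,0],[0,1,0,0],[0,1,0,0],[0,1,0,0],[0,1,0,0],[0,1,0,0],[0,1,0,0],[0,1,0,0]]}}

```text
time_s: 4.0
tcp_pos: [0.4282, 0.0982, 0.4049]
ee_rot: [[1.0, -0.001, 0.0], [-0.001, -1.0, 0.0], [0.0, -0.0, -1.0]]
wrist_force: [0.5, -0.3, 0.1]
gripper_width: 0.998
gripper_force: 0.0
```

Call:
{"op": "jog_arm", "data": {"increments": [[0,0.9,0,0],[0,0.6,0,0],[0,0,0,0],[0,0,0,0],[0,0,0,0]]}}

```text
time_s: 4.5
tcp_pos: [0.4288, 0.0706, 0.4048]
ee_rot: [[1.0, 0.0, 0.0], [0.0, -1.0, 0.0], [0.0, -0.0, -1.0]]
wrist_force: [-0.7, 0.9, -0.1]
gripper_width: 0.997
gripper_force: 0.0
```

Run:
```python
from h import *
im,C,s=shot("wrist","w2");go(430,60,400,0);np.savez("pics/w2.npz",ee=s["ee_rot"],t=s["tcp_pos"])
cv2.imwrite("pics/w2c.png",cv2.resize(im[:220,170:440],None,fx=2.7,fy=2.7,interpolation=cv2.INTER_CUBIC))
for n in("nut","clamp_knob","wrench","jig","clamp"):
    print(n,[(np.round(d["centre"],3).tolist(),round(d["conf"],2)) for d in eyes.spot_in("wrist",n)][:3])
```

```text
tcp [428.8  70.8 404.8] yaw 0.03 shift units [0.06 0.54 0.24] turn units 0.01
nut [([0.56, 0.036, 0.017], 0.66), ([0.563, -0.005, 0.084], 0.6)]
clamp_knob [([0.512, -0.003, 0.059], 0.74)]
wrench [([0.557, -0.239, 0.01], 0.72)]
jig [([0.555, 0.034, 0.019], 0.58)]
clamp [([0.557, -0.238, 0.012], 0.63), ([0.512, -0.005, 0.061], 0.59)]
```

View pics/w2c.png

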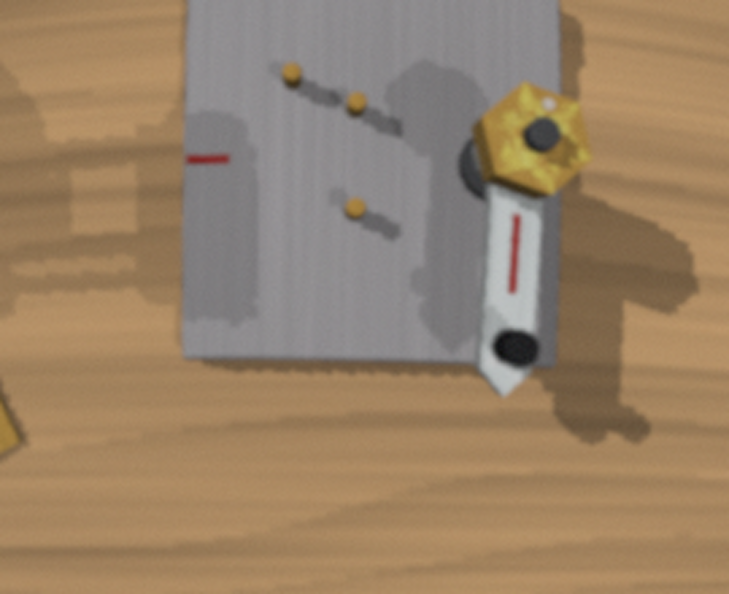

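The crop shows the pin tops at (292,72), (356,101) and (355,207), and the red mark at (208,159). The stud top is at (542,134), the white dot at (549,103) and the knob top at (516,347).

```bash
cat > jig.py <<'E'
from h import *
from scipy.optimize import least_squares
z=np.load("pics/w2.npz");C=cam("wrist",{"ee_rot":z["ee"],"tcp_pos":z["t"]})
f=lambda u,v:np.array([170+u/2.7,v/2.7])
L=[((34,30,34),(292,72)),((22,4,34),(356,101)),((-22,4,34),(355,207)),((0,64,16),(208,159)),((0,-55,96),(542,134)),((-85,75,16),(183,357)),((-85,-85,16),(553,366))]
P=np.array([a for a,b in L])/1000.;U=np.array([f(*b) for a,b in L])
def tr(q,P):
    c,s_=np.cos(q[2]),np.sin(q[2]);return np.c_[q[0]+c*P[:,0]-s_*P[:,1],q[1]+s_*P[:,0]+c*P[:,1],P[:,2]]
q=least_squares(lambda q:(w2p(C,tr(q,P))-U).ravel(),[.565,.04,0],loss="soft_l1").x
if __name__=="__main__":
    print("jig",q.round(4),"deg",np.degrees(q[2]).round(2));print((w2p(C,tr(q,P))-U).round(1).tolist())
    for n,a in(("nest",(0,30,16)),("stud",(0,-55,96)),("mark",(0,64,16))):print(n,tr(q,np.array([a])/1000.).round(4))
    for zz in(.080,.085,.09):print("knob top at z",zz,p2w(C,f(516,345),zz).round(4),"dot",p2w(C,f(549,103),zz+.004).round(4))
    print("hex centre est",[p2w(C,f(533,139),zz).round(4).tolist() for zz in(.08,.084,.088)])
E
python3 jig.py
```

```text
jig [ 0.567   0.045  -0.0152] deg -0.87
[[-0.4, -0.5], [0.1, -0.3], [-0.1, -0.2], [-0.1, 0.0], [0.7, -0.4], [-1.1, 0.8], [0.7, 1.1]]
nest [[0.5675 0.075  0.016 ]]
stud [[ 0.5662 -0.01    0.096 ]]
mark [[0.568 0.109 0.016]]
knob top at z 0.08 [[ 0.4927 -0.005   0.08  ]] dot [[ 0.58   -0.0154  0.084 ]]
knob top at z 0.085 [[ 0.4929 -0.0037  0.085 ]] dot [[ 0.5787 -0.014   0.089 ]]
knob top at z 0.09 [[ 0.4931 -0.0025  0.09  ]] dot [[ 0.5774 -0.0126  0.094 ]]
hex centre est [[[0.567, -0.0105, 0.08]], [[0.5661, -0.0094, 0.084]], [[0.5653, -0.0083, 0.088]]]
```

Call:
{"op": "jog_arm", "data": {"increments": [[0.69,-1,0,0],[0.69,-1,0,0],[0.69,-1,0,0],[0.69,-1,0,0],[0.69,-1,0,0],[0.69,-1,0,0],[0.69,-1,0,0],[0.69,-1,0,0],[0.69,-1,0,0],[0.69,-1,0,0]], "grip": 76}}

```text
time_s: 5.8
tcp_pos: [0.5673, 0.2715, 0.4044]
ee_rot: [[1.0, 0.0, -0.0], [0.0, -1.0, -0.0], [-0.0, 0.0, -1.0]]
wrist_force: [-0.1, 0.1, 0.0]
gripper_width: 0.875
gripper_force: 0.0
```

Call:
{"op": "jog_arm", "data": {"increments": [[0,0,0.46,0.93],[0,0,0.46,0.93],[0,0,0.46,0.93],[0,0,0.46,0.93],[0,0,0.46,0.93],[0,0,0.46,0.93],[0,0,0.46,0.93],[0,0,0.46,0.93],[0,0,0.46,0.93],[0,0,0.46,0.93]]}}

```text
time_s: 6.8
tcp_pos: [0.5668, 0.2707, 0.3121]
ee_rot: [[0.734, -0.679, -0.0], [-0.679, -0.734, -0.0], [-0.0, 0.0, -1.0]]
wrist_force: [-0.4, -0.5, 0.1]
gripper_width: 0.873
gripper_force: 0.0
```

Call:
{"op": "jog_arm", "data": {"increments": [[0,0,0.46,0.93],[0,0,0.46,0.93],[0,0,0.46,0.93],[0,0,0.46,0.93],[0,0,0.46,0.93],[0,0,0.46,0.93],[0,0,0.46,0.93],[0,0,0.46,0.93],[0,0,0.46,0.93],[0,0,0.46,0.93]]}}

```text
time_s: 7.8
tcp_pos: [0.5668, 0.2707, 0.2201]
ee_rot: [[0.08, -0.997, -0.0], [-0.997, -0.08, -0.0], [0.0, 0.0, -1.0]]
wrist_force: [0.3, -0.2, 0.8]
gripper_width: 0.878
gripper_force: 0.0
```

Call:
{"op": "jog_arm", "data": {"increments": [[0,0,0,0],[0,0,0,0],[0,0,0,0],[0,0,0,0]]}}

```text
time_s: 8.2
tcp_pos: [0.567, 0.2705, 0.2214]
ee_rot: [[0.083, -0.997, 0.001], [-0.997, -0.083, 0.001], [-0.001, -0.001, -1.0]]
wrist_force: [0.8, -0.1, -0.7]
gripper_width: 0.873
gripper_force: 0.0
```

Run:
```python
from h import *
go(566.7,272.7,183.5,-85.3);print(sense()["joints"].round(1))
im,C,s=shot("wrist","w3")
h=cv2.cvtColor(im,cv2.COLOR_BGR2HSV)
m=((h[...,1]>130)&(h[...,0]>16)&(h[...,0]<26)).astype(np.uint8)
m=cv2.morphologyEx(m,cv2.MORPH_OPEN,np.ones((3,3)));print(rects(m,C,.004,800))
```

```text
tcp [567.  270.5 221.4] yaw -85.22 shift units [-0.11  0.01  1.89] turn units 0.02
[ 40.2  32.4 -11.4   0.  -46.1 -35.5]
[[422.5 339.  146.6  15.3   4.4 443.  319.1]
 [562.5 341.3  86.3  34.1   6.2 278.4 327.1]
 [568.1 256.8  60.3  44.1   4.9 282.3 208.5]
 [466.8 230.3  61.   44.8  23.7 433.  183.1]]
```

View pics/w3.png

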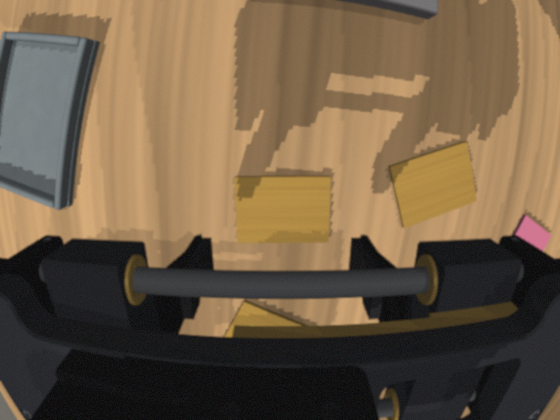

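The wrist view shows the blank centred between the fingers at (282,208). Its position agrees with the earlier measurement to about 0.2 mm. Grasping now.

Call:
{"op": "jog_arm", "data": {"increments": [[-0.1,0,0.6,0],[0,0,0.6,0],[0,0,0.4,0],[0,0,0.29,0],[0,0,0,0],[0,0,0,0]]}}

```text
time_s: 8.85
tcp_pos: [0.5665, 0.2724, 0.1827]
ee_rot: [[0.083, -0.997, -0.0], [-0.997, -0.083, -0.0], [0.0, 0.0, -1.0]]
wrist_force: [-0.1, 0.6, 1.9]
gripper_width: 0.875
gripper_force: 0.9
```

Call:
{"op": "jog_arm", "data": {"increments": [[0,0,0,0],[0,0,0,0],[0,0,0,0],[0,0,0,0],[0,0,0,0]], "grip": 50}}

```text
time_s: 9.35
tcp_pos: [0.5666, 0.2723, 0.1827]
ee_rot: [[0.082, -0.997, -0.0], [-0.997, -0.082, -0.0], [0.0, 0.0, -1.0]]
wrist_force: [0.9, 0.7, -0.4]
gripper_width: 0.679
gripper_force: 30.0
```

Call:
{"op": "jog_arm", "data": {"increments": [[0,0,-0.5,0],[0,0,-0.8,0],[0,0,-0.9,0],[0,0,-0.9,0],[0,0,-0.9,0],[0,0,0,0]]}}

```text
time_s: 9.95
tcp_pos: [0.5673, 0.2728, 0.2664]
ee_rot: [[0.083, -0.997, 0.005], [-0.997, -0.083, 0.004], [-0.003, -0.006, -1.0]]
wrist_force: [1.2, -0.3, -0.0]
gripper_width: 0.679
gripper_force: 30.0
```

Run:
```python
from h import *
from jig import q,tr
t=tr(q,np.array([[-.003,.050,.016]]))[0]*1000;print(t)
go(t[0],t[1],183.5+16+0.7,-90.87)
im,C,s=shot("wrist","w4")
h=cv2.cvtColor(im,cv2.COLOR_BGR2HSV)
m=((h[...,1]>130)&(h[...,0]>16)&(h[...,0]<26)).astype(np.uint8)
m=cv2.morphologyEx(m,cv2.MORPH_OPEN,np.ones((3,3)));print(rects(m,C,s["tcp_pos"][2]-.1795,800))
```

```text
[563.56169244  95.26499327  16.        ]
tcp [567.3 272.8 266.4] yaw -85.23 shift units [8.84 0.94 3.28] turn units 1.23
[[515.6 311.7 201.1  28.6   4.7 340.1 322.9]
 [570.3 258.4  60.4  45.    4.8 281.1 225.8]
 [503.5 219.6  40.   29.4  23.6 412.3 167.7]]
```

Call:
{"op": "jog_arm", "data": {"increments": [[0,0,0,0.62],[0,0,0,0.61],[0.8,0,0,0],[1,0,0,0],[1,0,0,0],[1,0,0,0],[1,0,0,0],[1,0,0,0],[1,0,0,0],[1,0.05,0,0]]}}

```text
time_s: 11.0
tcp_pos: [0.5631, 0.1144, 0.2631]
ee_rot: [[-0.016, -1.0, 0.0], [-1.0, 0.016, 0.0], [-0.0, -0.0, -1.0]]
wrist_force: [-0.1, 0.6, -1.0]
gripper_width: 0.681
gripper_force: 30.0
```

Call:
{"op": "jog_arm", "data": {"increments": [[0.8,0,0,0],[0.28,0,0,0],[0,0,0,0],[0,0,0.8,0],[0,0,0.8,0],[0,0,0,0],[0,0,0,0],[0,0,0,0]]}}

```text
time_s: 11.8
tcp_pos: [0.5633, 0.0953, 0.2318]
ee_rot: [[-0.015, -1.0, 0.002], [-1.0, 0.015, 0.001], [-0.001, -0.002, -1.0]]
wrist_force: [1.0, 0.6, -0.1]
gripper_width: 0.674
gripper_force: 30.0
```

Run:
```python
from h import *
from jig import q,tr
t=tr(q,np.array([[-.003,.050,.016]]))[0]*1000
go(t[0],t[1],183+16+0.7,-90.87)
im,C,s=shot("wrist","w5")
h=cv2.cvtColor(im,cv2.COLOR_BGR2HSV)
m=((h[...,1]>130)&(h[...,0]>16)&(h[...,0]<26)).astype(np.uint8)
m=cv2.morphologyEx(m,cv2.MORPH_OPEN,np.ones((3,3)));print(rects(m,C,s["tcp_pos"][2]-.1795,800))
```

```text
tcp [563.3  95.3 231.8] yaw -90.85 shift units [ 0.01 -0.01  1.61] turn units 0.0
[[482.4 147.2 142.2  12.   -0.9 399.9 323.6]
 [567.2  80.1  66.6  44.5  -0.8 277.8 225.1]
 [568.6 -16.2  47.7  45.6  74.7 267.5  38.6]]
```

View pics/w5.png

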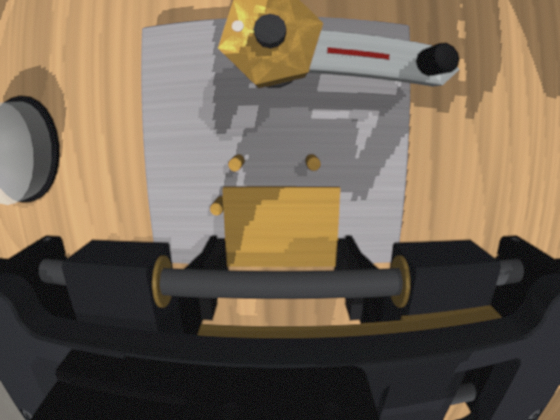

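The blank is held clear of the three pins, whose tops are at (236,163), (313,163) and (216,209). Lowering and releasing it.

Call:
{"op": "jog_arm", "data": {"increments": [[0,0,0.6,0],[0,0,0.5,0],[0,0,0.3,0],[0,0,0.2,0],[0,0,0,0],[0,0,0,0]]}}

```text
time_s: 12.45
tcp_pos: [0.5628, 0.0947, 0.1989]
ee_rot: [[-0.016, -1.0, -0.0], [-1.0, 0.016, -0.0], [0.0, 0.0, -1.0]]
wrist_force: [-0.9, -0.7, 0.2]
gripper_width: 0.676
gripper_force: 30.0
```

Call:
{"op": "jog_arm", "data": {"increments": [[0,0,0,0],[0,0,0,0],[0,0,0,0]], "grip": 70}}

```text
time_s: 12.75
tcp_pos: [0.5629, 0.0948, 0.199]
ee_rot: [[-0.016, -1.0, 0.0], [-1.0, 0.016, 0.0], [-0.0, -0.0, -1.0]]
wrist_force: [0.1, -0.5, 0.6]
gripper_width: 0.79
gripper_force: 0.0
```

Call:
{"op": "jog_arm", "data": {"increments": [[0,0,-0.5,0],[0,0,-0.8,0],[0,0,-0.9,0],[0,0,-0.4,0],[0,0,0,0],[0,0,0,0]]}}

```text
time_s: 13.35
tcp_pos: [0.5625, 0.0947, 0.2508]
ee_rot: [[-0.016, -1.0, -0.0], [-1.0, 0.016, 0.0], [-0.0, 0.0, -1.0]]
wrist_force: [0.1, 0.6, -0.3]
gripper_width: 0.804
gripper_force: 0.0
```

```bash
cat >> h.py <<'E'
def plates(z,fn=None,amin=800):
    im,C,s=shot("wrist",fn);h=cv2.cvtColor(im,cv2.COLOR_BGR2HSV)
    m=((h[...,1]>130)&(h[...,0]>16)&(h[...,0]<26)).astype(np.uint8)
    m=cv2.morphologyEx(m,cv2.MORPH_OPEN,np.ones((3,3)));print(rects(m,C,z,amin))
def pick(x,y,t,off=16,zz=183.5):
    t_=np.radians(t);go(x-off*np.sin(t_),y+off*np.cos(t_),zz,t-90)
E
python3 - <<'E'
from h import *
plates(.020,"w6");pick(570.5,358.5,-22.5);pick(466.6,230.3,23.8)
E
```

```text
[[563.2  79.   59.1  43.5  -1.  280.5 200.1]
 [568.8 -24.4  59.4  52.2  75.5 269.4  46.8]]
tcp [562.5  94.6 250.3] yaw -90.92 shift units [-13.94  -0.49   3.34] turn units 4.71
tcp [562.5  94.6 250.3] yaw -90.92 shift units [-7.43  5.23  3.35] turn units -5.39
```

Call:
{"op": "jog_arm", "data": {"increments": [[-0.93,0.65,0,0],[-0.93,0.65,0,0],[-0.93,0.65,0,0],[-0.93,0.65,0,0],[-0.93,0.65,0,0],[-0.93,0.65,0,0],[-0.93,0.65,0,0],[-0.93,0.68,0,0],[0,0,0.2,-0.9],[0,0,0.3,-0.9]], "grip": 76}}

```text
time_s: 14.4
tcp_pos: [0.46, 0.2458, 0.2403]
ee_rot: [[0.132, -0.991, -0.001], [-0.991, -0.132, -0.001], [0.001, 0.001, -1.0]]
wrist_force: [0.5, -0.9, -0.6]
gripper_width: 0.873
gripper_force: 0.0
```

Call:
{"op": "jog_arm", "data": {"increments": [[0,0,0.3,-0.9],[0,0,0.3,-0.9],[0,0,0.3,-0.9],[0,0,0.1,-0.89],[0,0,0,0],[0,0,0,0],[0,0,0,0]]}}

```text
time_s: 15.1
tcp_pos: [0.4606, 0.2452, 0.2208]
ee_rot: [[0.403, -0.915, -0.0], [-0.915, -0.403, -0.0], [0.0, 0.0, -1.0]]
wrist_force: [1.1, 0.1, -0.1]
gripper_width: 0.879
gripper_force: 0.0
```

Run:
```python
from h import *
plates(.004);pick(466.6,230.3,23.8)
```

```text
[[466.4 230.2  60.2  44.5  23.7 283.2 206. ]]
tcp [460.6 245.2 220.9] yaw -66.25 shift units [0.   0.02 1.87] turn units -0.01
```

Call:
{"op": "jog_arm", "data": {"increments": [[0,0,0.6,0],[0,0,0.6,0],[0,0,0.4,0],[0,0,0.28,0],[0,0,0,0],[0,0,0,0]]}}

```text
time_s: 15.75
tcp_pos: [0.4606, 0.2452, 0.183]
ee_rot: [[0.404, -0.915, -0.0], [-0.915, -0.404, -0.0], [0.0, 0.0, -1.0]]
wrist_force: [0.4, -0.1, 0.9]
gripper_width: 0.876
gripper_force: 0.0
```

Call:
{"op": "jog_arm", "data": {"increments": [[0,0,0,0],[0,0,0,0],[0,0,0,0],[0,0,0,0],[0,0,0,0]], "grip": 50}}

```text
time_s: 16.25
tcp_pos: [0.4605, 0.2451, 0.1833]
ee_rot: [[0.403, -0.915, -0.0], [-0.915, -0.403, -0.0], [0.0, 0.0, -1.0]]
wrist_force: [-0.3, -0.4, -0.6]
gripper_width: 0.673
gripper_force: 30.0
```

Call:
{"op": "jog_arm", "data": {"increments": [[0,0,-0.5,0],[0,0,-0.8,0],[0,0,-0.9,0],[0,0,-0.9,0],[0,0,-0.9,0],[0,0,0,0.9],[0,0,0,0.9],[0,0,0,0.9],[0,0,0,0.9],[0,0,0,0.9]]}}

```text
time_s: 17.25
tcp_pos: [0.4605, 0.2451, 0.2641]
ee_rot: [[0.052, -0.999, 0.001], [-0.999, -0.052, 0.001], [-0.001, -0.001, -1.0]]
wrist_force: [-0.2, -1.0, -0.2]
gripper_width: 0.676
gripper_force: 30.0
```

Call:
{"op": "jog_arm", "data": {"increments": [[0,0,0,0.88],[0,0,0,0],[0,0,0,0]]}}

```text
time_s: 17.55
tcp_pos: [0.4605, 0.2452, 0.2638]
ee_rot: [[-0.014, -1.0, 0.0], [-1.0, 0.014, 0.0], [-0.0, -0.0, -1.0]]
wrist_force: [0.7, -0.0, -1.5]
gripper_width: 0.673
gripper_force: 30.0
```

```bash
cat >> h.py <<'E'
def place(lv,zb=182.7):
    from jig import q,tr
    t=tr(q,np.array([[-.003,.050,.016]]))[0]*1000;go(t[0],t[1],zb+16+4*lv+.5,-90.87)
E
python3 - <<'E'
from h import *
place(1);plates(sense()["tcp_pos"][2]-.179)
E
```

```text
tcp [460.5 245.2 263.8] yaw -90.78 shift units [ 7.43 -5.25  3.03] turn units 0.02
[[404.7 289.6 192.4  25.7  -0.8 356.7 324.3]
 [460.9 229.2  60.1  44.2  -0.9 281.4 224.7]
 [533.  111.3  42.4  20.9  -1.3 138.8  14.3]]
```

Call:
{"op": "jog_arm", "data": {"increments": [[0.93,-0.66,0,0],[0.93,-0.66,0,0],[0.93,-0.66,0,0],[0.93,-0.66,0,0],[0.93,-0.66,0,0],[0.93,-0.66,0,0],[0.93,-0.66,0,0],[0.92,-0.63,0,0.02],[0,0,0.6,0],[0,0,0.9,0]]}}

```text
time_s: 18.6
tcp_pos: [0.5637, 0.0947, 0.2336]
ee_rot: [[-0.017, -1.0, 0.002], [-1.0, 0.017, 0.001], [-0.001, -0.002, -1.0]]
wrist_force: [1.0, -0.1, -1.9]
gripper_width: 0.678
gripper_force: 30.0
```

Call:
{"op": "jog_arm", "data": {"increments": [[0,0,0,0],[0,0,0.7,0],[0,0,0.5,0],[0,0,0.3,0],[0,0,0,0],[0,0,0,0]]}}

```text
time_s: 19.2
tcp_pos: [0.5634, 0.0953, 0.2035]
ee_rot: [[-0.016, -1.0, 0.0], [-1.0, 0.016, 0.0], [-0.0, -0.0, -1.0]]
wrist_force: [-0.0, 0.4, -1.0]
gripper_width: 0.677
gripper_force: 30.0
```

Call:
{"op": "jog_arm", "data": {"increments": [[0,0,0,0],[0,0,0,0],[0,0,0,0]], "grip": 70}}

```text
time_s: 19.5
tcp_pos: [0.5635, 0.0951, 0.2036]
ee_rot: [[-0.017, -1.0, 0.001], [-1.0, 0.017, 0.0], [-0.0, -0.001, -1.0]]
wrist_force: [-1.1, 0.6, -0.2]
gripper_width: 0.791
gripper_force: 0.0
```

Call:
{"op": "jog_arm", "data": {"increments": [[0,0,-0.5,0],[0,0,-0.8,0],[0,0,-0.9,0],[0,0,-0.2,0],[0,0,0,0],[0,0,0,0]]}}

```text
time_s: 20.1
tcp_pos: [0.563, 0.0949, 0.2509]
ee_rot: [[-0.017, -1.0, -0.001], [-1.0, 0.017, -0.0], [0.0, 0.001, -1.0]]
wrist_force: [-0.0, 0.6, 0.2]
gripper_width: 0.802
gripper_force: 0.0
```

Run:
```python
from h import *
plates(.024,"w7");pick(456.7,362,24.5);pick(570.5,358.5,-22.5)
```

```text
[[440.2 184.7 173.6  16.   -0.7 414.6 322.3]
 [563.7  78.9  59.2  44.2  -1.2 280.2 201.5]
 [568.5 -23.6  58.2  51.1  75.8 270.   46.3]]
tcp [563.   94.9 250.6] yaw -90.97 shift units [-13.99   5.88   3.36] turn units -5.56
tcp [563.   94.9 250.6] yaw -90.97 shift units [-13.93  -0.45   3.35] turn units 4.7
```

Call:
{"op": "jog_arm", "data": {"increments": [[-0.99,-0.03,0,0],[-0.99,-0.03,0,0],[-0.99,-0.03,0,0],[-0.99,-0.03,0,0],[-0.99,-0.03,0,0],[-0.99,-0.03,0,0],[-0.99,-0.03,0,0],[-0.99,-0.03,0,0],[-0.99,-0.03,0,0],[-0.99,-0.03,0,0]], "grip": 76}}

```text
time_s: 21.15
tcp_pos: [0.5726, 0.2946, 0.2513]
ee_rot: [[-0.016, -1.0, -0.0], [-1.0, 0.016, 0.0], [-0.0, 0.0, -1.0]]
wrist_force: [-0.3, -0.3, -0.6]
gripper_width: 0.875
gripper_force: 0.0
```

Call:
{"op": "jog_arm", "data": {"increments": [[-0.99,-0.03,0,0],[-0.99,-0.03,0,0],[-0.99,-0.03,0,0],[-0.99,-0.03,0,0],[0,0,0.3,0.94],[0,0,0.3,0.94],[0,0,0.3,0.94],[0,0,0.3,0.94],[0,0,0.3,0.94],[0,0,0,0]]}}

```text
time_s: 22.15
tcp_pos: [0.5761, 0.3726, 0.2202]
ee_rot: [[-0.383, -0.924, -0.002], [-0.924, 0.383, -0.001], [0.002, 0.001, -1.0]]
wrist_force: [-0.1, -0.7, -0.2]
gripper_width: 0.874
gripper_force: 0.0
```

Call:
{"op": "jog_arm", "data": {"increments": [[0,0,0,0],[0,0,0,0]]}}

```text
time_s: 22.35
tcp_pos: [0.5765, 0.3725, 0.2218]
ee_rot: [[-0.381, -0.924, 0.001], [-0.924, 0.381, 0.0], [-0.001, -0.0, -1.0]]
wrist_force: [-0.3, 0.1, -0.5]
gripper_width: 0.871
gripper_force: 0.0
```

Run:
```python
from h import *
plates(.004);pick(570.5,358.5,-22.5)
```

```text
[[497.8 492.6 182.4  15.1 -22.3 417.6 322. ]
 [570.5 358.7  60.1  44.6 -22.4 282.  206.3]
 [457.  361.9  60.6  45.2  24.3 440.4 147.9]]
tcp [576.5 372.4 221.8] yaw -112.44 shift units [-0.04  0.01  1.91] turn units 0.01
```

Call:
{"op": "jog_arm", "data": {"increments": [[-0.04,0,0.6,0],[0,0,0.6,0],[0,0,0.4,0],[0,0,0.31,0],[0,0,0,0],[0,0,0,0]]}}

```text
time_s: 23.0
tcp_pos: [0.5766, 0.3728, 0.1828]
ee_rot: [[-0.382, -0.924, -0.0], [-0.924, 0.382, -0.0], [0.0, 0.0, -1.0]]
wrist_force: [0.8, 0.9, -0.4]
gripper_width: 0.872
gripper_force: 0.0
```

Call:
{"op": "jog_arm", "data": {"increments": [[0,0,0,0],[0,0,0,0],[0,0,0,0],[0,0,0,0],[0,0,0,0]], "grip": 50}}

```text
time_s: 23.5
tcp_pos: [0.5766, 0.3728, 0.183]
ee_rot: [[-0.383, -0.924, -0.0], [-0.924, 0.383, -0.0], [0.0, 0.0, -1.0]]
wrist_force: [0.6, 0.7, -0.5]
gripper_width: 0.675
gripper_force: 30.0
```

Call:
{"op": "jog_arm", "data": {"increments": [[0,0,-0.5,0],[0,0,-0.8,0],[0,0,-0.9,0],[0,0,-0.9,0],[0,0,-0.9,0],[0,0,0,-0.9],[0,0,0,-0.9],[0,0,0,-0.9],[0,0,0,-0.9],[0,0,0,-0.9]]}}

```text
time_s: 24.5
tcp_pos: [0.5767, 0.3728, 0.2651]
ee_rot: [[-0.03, -1.0, 0.002], [-1.0, 0.03, 0.001], [-0.001, -0.002, -1.0]]
wrist_force: [0.4, -0.3, -1.8]
gripper_width: 0.674
gripper_force: 30.0
```

Call:
{"op": "jog_arm", "data": {"increments": [[0,0,0,-0.2],[0,0,0,0],[0,0,0,0]]}}

```text
time_s: 24.8
tcp_pos: [0.5766, 0.3728, 0.2638]
ee_rot: [[-0.018, -1.0, 0.001], [-1.0, 0.018, 0.001], [-0.001, -0.001, -1.0]]
wrist_force: [0.7, 0.2, -1.3]
gripper_width: 0.675
gripper_force: 30.0
```

Run:
```python
from h import *
place(2);plates(sense()["tcp_pos"][2]-.179)
```

```text
tcp [576.6 372.8 263.8] yaw -91.0 shift units [13.89  0.42  2.82] turn units -0.03
[[513.6 424.2 177.4  12.1  -1.  376.8 325.1]
 [577.2 357.3  60.   44.3  -1.  281.  225.6]
 [497.1 340.8  40.3  29.9  24.3 426.5 194.8]]
```

Call:
{"op": "jog_arm", "data": {"increments": [[1,0.03,0,-0.03],[1,0.03,0,0],[1,0.03,0,0],[1,0.03,0,0],[1,0.03,0,0],[1,0.03,0,0],[1,0.03,0,0],[1,0.03,0,0],[1,0.03,0,0],[1,0.03,0,0]]}}

```text
time_s: 25.85
tcp_pos: [0.5677, 0.1712, 0.2632]
ee_rot: [[-0.014, -1.0, 0.0], [-1.0, 0.014, 0.0], [-0.0, -0.0, -1.0]]
wrist_force: [0.4, -0.5, -0.7]
gripper_width: 0.68
gripper_force: 30.0
```

Call:
{"op": "jog_arm", "data": {"increments": [[1,0.03,0,0],[1,0.03,0,0],[1,0.03,0,0],[0.9,0.03,0,0],[0,0,0,0],[0,0,0.6,0],[0,0,0.9,0],[0,0,0,0],[0,0,0,0]]}}

```text
time_s: 26.75
tcp_pos: [0.5643, 0.0955, 0.2325]
ee_rot: [[-0.013, -1.0, -0.001], [-1.0, 0.013, -0.001], [0.001, 0.001, -1.0]]
wrist_force: [0.5, 0.1, -1.2]
gripper_width: 0.673
gripper_force: 30.0
```

Run:
```python
from h import *
place(2);plates(sense()["tcp_pos"][2]-.179)
```

```text
tcp [564.3  95.5 232.5] yaw -90.75 shift units [0.01 0.04 1.27] turn units 0.03
[[562.8 147.5 104.    8.2  -0.6 284.8 330.9]
 [450.2 147.4  82.2  12.3  -1.3 441.8 319.2]
 [567.4  76.7  65.8  50.6  -0.8 278.7 220.4]
 [567.2 -15.1  48.5  44.4  -1.8 271.8  38.2]]
```

Call:
{"op": "jog_arm", "data": {"increments": [[0,0.03,0.5,0],[0,0,0.4,0],[0,0,0.36,0],[0,0,0,0],[0,0,0,0]]}}

```text
time_s: 27.3
tcp_pos: [0.5636, 0.0949, 0.2075]
ee_rot: [[-0.014, -1.0, -0.001], [-1.0, 0.014, -0.0], [0.0, 0.001, -1.0]]
wrist_force: [-0.9, -0.3, -0.1]
gripper_width: 0.677
gripper_force: 30.0
```

Call:
{"op": "jog_arm", "data": {"increments": [[0,0,0,0],[0,0,0,0],[0,0,0,0]], "grip": 70}}

```text
time_s: 27.6
tcp_pos: [0.5637, 0.095, 0.2082]
ee_rot: [[-0.014, -1.0, 0.0], [-1.0, 0.014, 0.0], [-0.0, -0.0, -1.0]]
wrist_force: [0.3, -0.4, 0.2]
gripper_width: 0.789
gripper_force: 0.0
```

Call:
{"op": "jog_arm", "data": {"increments": [[0,0,-0.5,0],[0,0,-0.8,0],[0,0,-0.9,0],[0,0,0,0],[0,0,0,0]]}}

```text
time_s: 28.1
tcp_pos: [0.5636, 0.095, 0.2526]
ee_rot: [[-0.014, -1.0, 0.001], [-1.0, 0.014, 0.001], [-0.001, -0.001, -1.0]]
wrist_force: [-0.3, 0.1, -1.1]
gripper_width: 0.806
gripper_force: 0.0
```

Run:
```python
from h import *
plates(.028);pick(456.8,362,24.4)
```

```text
[[485.6 182.  254.6  15.9  -0.7 371.8 325.1]
 [564.   78.9  59.1  44.4  -0.8 281.6 201.7]
 [568.  -22.7  57.4  50.   75.2 272.6  46.9]]
tcp [563.4  94.8 251.9] yaw -90.83 shift units [-14.     5.86   3.42] turn units -5.5
```

Call:
{"op": "jog_arm", "data": {"increments": [[-1,0.42,0,0],[-1,0.42,0,0],[-1,0.42,0,0],[-1,0.42,0,0],[-1,0.42,0,0],[-1,0.42,0,0],[-1,0.42,0,0],[-1,0.42,0,0],[-1,0.42,0,0],[-1,0.42,0,0]], "grip": 76}}

```text
time_s: 29.15
tcp_pos: [0.4818, 0.2967, 0.2509]
ee_rot: [[-0.014, -1.0, -0.002], [-1.0, 0.014, -0.002], [0.002, 0.002, -1.0]]
wrist_force: [-0.2, 0.6, -0.3]
gripper_width: 0.872
gripper_force: 0.0
```

Call:
{"op": "jog_arm", "data": {"increments": [[-1,0.42,0,0],[-1,0.42,0,0],[-1,0.42,0,0],[-1,0.4,0,0],[0,0,0.3,-0.92],[0,0,0.3,-0.92],[0,0,0.3,-0.92],[0,0,0.3,-0.92],[0,0,0.3,-0.92],[0,0,0,-0.9]]}}

```text
time_s: 30.15
tcp_pos: [0.45, 0.376, 0.2199]
ee_rot: [[0.415, -0.91, -0.003], [-0.91, -0.415, -0.003], [0.002, 0.004, -1.0]]
wrist_force: [0.1, 0.8, -0.8]
gripper_width: 0.875
gripper_force: 0.0
```

Call:
{"op": "jog_arm", "data": {"increments": [[0,0,0,0],[0,0,0,0],[0,0,0,0]]}}

```text
time_s: 30.45
tcp_pos: [0.4504, 0.3765, 0.2217]
ee_rot: [[0.412, -0.911, -0.0], [-0.911, -0.412, -0.0], [0.0, 0.0, -1.0]]
wrist_force: [-0.9, -0.6, 0.2]
gripper_width: 0.875
gripper_force: 0.0
```

Run:
```python
from h import *
plates(.004);pick(456.8,362,24.4)
```

```text
[[456.7 362.   60.2  44.5  24.6 282.4 205.9]]
tcp [450.4 376.6 221.8] yaw -65.65 shift units [-0.    0.01  1.92] turn units -0.01
```

Call:
{"op": "jog_arm", "data": {"increments": [[0,0,0.6,0],[0,0,0.6,0],[0,0,0.4,0],[0,0,0.32,0],[0,0,0,0],[0,0,0,0]]}}

```text
time_s: 31.1
tcp_pos: [0.4504, 0.3766, 0.1831]
ee_rot: [[0.413, -0.911, -0.0], [-0.911, -0.413, -0.0], [0.0, 0.0, -1.0]]
wrist_force: [-0.3, 1.4, 0.1]
gripper_width: 0.874
gripper_force: 0.0
```

Call:
{"op": "jog_arm", "data": {"increments": [[0,0,0,0],[0,0,0,0],[0,0,0,0],[0,0,0,0],[0,0,0,0]], "grip": 50}}

```text
time_s: 31.6
tcp_pos: [0.4504, 0.3765, 0.1835]
ee_rot: [[0.413, -0.911, -0.0], [-0.911, -0.413, -0.0], [0.0, 0.0, -1.0]]
wrist_force: [-0.6, -0.3, -0.2]
gripper_width: 0.675
gripper_force: 30.0
```

Call:
{"op": "jog_arm", "data": {"increments": [[0,0,-0.5,0],[0,0,-0.8,0],[0,0,-0.9,0],[0,0,-0.9,0],[0,0,-0.9,0],[0,0,0,0.9],[0,0,0,0.9],[0,0,0,0.9],[0,0,0,0.9],[0,0,0,0.9]]}}

```text
time_s: 32.6
tcp_pos: [0.4504, 0.3765, 0.2643]
ee_rot: [[0.063, -0.998, 0.0], [-0.998, -0.063, 0.001], [-0.001, -0.0, -1.0]]
wrist_force: [-0.1, -1.0, -0.6]
gripper_width: 0.674
gripper_force: 30.0
```

Call:
{"op": "jog_arm", "data": {"increments": [[0,0,0,0.99],[0,0,0,0],[0,0,0,0]]}}

```text
time_s: 32.9
tcp_pos: [0.4504, 0.3766, 0.264]
ee_rot: [[-0.012, -1.0, 0.0], [-1.0, 0.012, 0.0], [-0.0, -0.0, -1.0]]
wrist_force: [-1.1, -0.3, -0.3]
gripper_width: 0.678
gripper_force: 30.0
```

Run:
```python
from h import *
place(3);plates(sense()["tcp_pos"][2]-.179)
```

```text
tcp [450.4 376.6 264. ] yaw -90.67 shift units [14.   -5.82  2.64] turn units 0.04
[[368.2 428.  133.   12.   -0.8 400.2 323.9]
 [450.8 360.8  59.8  44.5  -0.9 281.3 225. ]]
```

Call:
{"op": "jog_arm", "data": {"increments": [[1,-0.42,0,0],[1,-0.42,0,0],[1,-0.42,0,0],[1,-0.42,0,0],[1,-0.42,0,0],[1,-0.42,0,0],[1,-0.42,0,0],[1,-0.42,0,0],[1,-0.42,0,0],[1,-0.42,0,0]]}}

```text
time_s: 33.95
tcp_pos: [0.532, 0.1747, 0.2638]
ee_rot: [[-0.012, -1.0, 0.0], [-1.0, 0.012, 0.0], [-0.0, -0.0, -1.0]]
wrist_force: [0.4, 0.1, -0.4]
gripper_width: 0.672
gripper_force: 30.0
```

Call:
{"op": "jog_arm", "data": {"increments": [[1,-0.42,0,0],[1,-0.42,0,0],[1,-0.42,0,0],[1,-0.36,0,0.04],[0,0,0,0],[0,0,0.6,0],[0,0,0.7,0],[0,0,0,0],[0,0,0,0]]}}

```text
time_s: 34.85
tcp_pos: [0.5629, 0.0957, 0.237]
ee_rot: [[-0.015, -1.0, -0.001], [-1.0, 0.015, -0.001], [0.001, 0.001, -1.0]]
wrist_force: [-0.0, -0.3, -0.3]
gripper_width: 0.678
gripper_force: 30.0
```

Run:
```python
from h import *
place(3);plates(sense()["tcp_pos"][2]-.179)
```

```text
tcp [562.9  95.7 237. ] yaw -90.87 shift units [ 0.02 -0.03  1.29] turn units 0.0
[[ 5.609e+02  1.477e+02  1.077e+02  8.800e+00 -2.000e-01  2.825e+02
   3.308e+02]
 [ 4.551e+02  1.478e+02  9.460e+01  1.190e+01 -1.300e+00  4.344e+02
   3.204e+02]
 [ 5.663e+02  7.630e+01  6.590e+01  5.120e+01 -9.000e-01  2.781e+02
   2.189e+02]
 [ 5.684e+02 -1.560e+01  4.730e+01  4.360e+01  7.300e+01  2.655e+02
   3.470e+01]]
```

Call:
{"op": "jog_arm", "data": {"increments": [[0,-0.02,0.5,0],[0,0,0.4,0],[0,0,0.37,0],[0,0,0,0],[0,0,0,0]]}}

```text
time_s: 35.4
tcp_pos: [0.5634, 0.095, 0.2117]
ee_rot: [[-0.017, -1.0, -0.001], [-1.0, 0.017, -0.0], [0.0, 0.001, -1.0]]
wrist_force: [-0.6, 0.2, -1.1]
gripper_width: 0.674
gripper_force: 30.0
```

Call:
{"op": "jog_arm", "data": {"increments": [[0,0,0,0],[0,0,0,0],[0,0,0,0]], "grip": 70}}

```text
time_s: 35.7
tcp_pos: [0.5636, 0.0951, 0.2123]
ee_rot: [[-0.017, -1.0, 0.0], [-1.0, 0.017, 0.0], [-0.0, -0.0, -1.0]]
wrist_force: [0.3, 0.2, -0.3]
gripper_width: 0.791
gripper_force: 0.0
```

Call:
{"op": "jog_arm", "data": {"increments": [[0,0,-0.5,0],[0,0,-0.8,0],[0,0,-0.9,0],[0,0,0,0],[0,0,0,0]]}}

```text
time_s: 36.2
tcp_pos: [0.5634, 0.095, 0.2568]
ee_rot: [[-0.017, -1.0, 0.001], [-1.0, 0.017, 0.001], [-0.001, -0.001, -1.0]]
wrist_force: [-0.1, 1.0, -0.6]
gripper_width: 0.802
gripper_force: 0.0
```

Run:
```python
from h import *
from jig import q,tr
plates(.032,"w8");t=tr(q,np.array([[-.003,.088,.0]]))[0]*1000;go(t[0],t[1],200,-90.87)
```

```text
[[485.6 182.8 252.3  15.3  -1.  365.  325.2]
 [563.7  78.7  59.2  45.1  -1.  281.5 201.3]
 [568.3 -21.6  55.6  48.5  73.1 272.   48.3]]
tcp [563.2  94.9 256.1] yaw -90.97 shift units [-1.91 -0.01  2.8 ] turn units -0.02
```

View pics/w8.png

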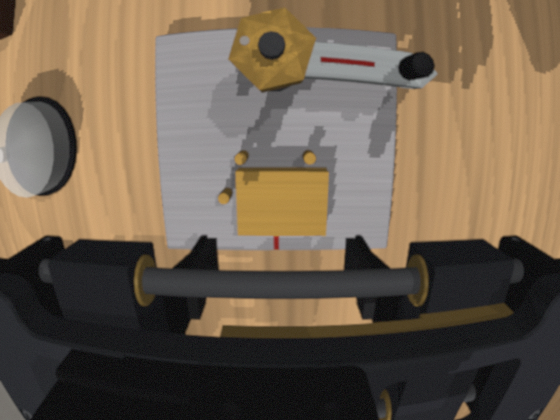

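The stack sits neatly with its centre at (281,201), just clear of the pins. Next is tapping it in toward -y.

Call:
{"op": "jog_arm", "data": {"increments": [[-0.95,0,0,0],[-0.95,0,0,0],[0,0,0,0],[0,0,0.9,0],[0,0,0.9,0],[0,0,0.6,0],[0,0,0.4,0],[0,0,0,0],[0,0,0,0]], "grip": 26}}

```text
time_s: 37.15
tcp_pos: [0.5644, 0.1332, 0.2004]
ee_rot: [[-0.016, -1.0, 0.0], [-1.0, 0.016, 0.0], [-0.0, -0.0, -1.0]]
wrist_force: [0.2, -0.3, 0.6]
gripper_width: 0.305
gripper_force: 0.0
```

Call:
{"op": "jog_arm", "data": {"increments": [[0.2,0,0,0],[0.2,0,0,0],[0.2,0,0,0],[0.15,0,0,0],[0.1,0,0,0],[0,0,0,0]]}}

```text
time_s: 37.75
tcp_pos: [0.5638, 0.1157, 0.2002]
ee_rot: [[-0.017, -1.0, 0.0], [-1.0, 0.017, 0.0], [-0.0, -0.0, -1.0]]
wrist_force: [0.3, 0.4, 0.1]
gripper_width: 0.298
gripper_force: 0.0
```

```bash
cat >> h.py <<'E'
def jf(p):
    from jig import q
    c,s=np.cos(q[2]),np.sin(q[2]);d=np.array(p[:2])-q[:2];return np.round(np.array([c*d[0]+s*d[1],-s*d[0]+c*d[1]])*1000,1)
def rep():
    s=sense();print("jig xy",jf(s["tcp_pos"]),"z",(s["tcp_pos"][2]*1000).round(1),"yaw",yaw(s).round(2),"F",s["wrist_force"].round(1),"M",s["moment"].round(2),"t",s["time_s"])
E
python3 -c "
from h import *
rep();plates(.032)"
```

```text
jig xy [-3.  70.5] z 200.2 yaw -90.98 F [0.3 0.4 0.1] M [ 0.11 -0.04 -0.01] t 37.75
[[555.6 157.7 191.3  11.6  -1.  294.9 327.7]
 [563.6  79.1  59.4  45.6  -1.  281.1 191.6]
 [567.9  -7.1  38.5  12.1  -1.9 272.1   7.5]]
```

Call:
{"op": "jog_arm", "data": {"increments": [[0.1,0,0,0],[0.1,0,0,0],[0.08,0,0,0],[0.08,0,0,0],[0.05,0,0,0],[0,0,0,0]]}}

```text
time_s: 38.4
tcp_pos: [0.5638, 0.1078, 0.2001]
ee_rot: [[-0.017, -1.0, 0.0], [-1.0, 0.017, 0.0], [-0.0, -0.0, -1.0]]
wrist_force: [0.3, 1.4, 0.1]
gripper_width: 0.297
gripper_force: 0.6
```

Call:
{"op": "jog_arm", "data": {"increments": [[0.04,0,0,0],[0.04,0,0,0],[0,0,0,0]]}}

```text
time_s: 38.7
tcp_pos: [0.5637, 0.1071, 0.2002]
ee_rot: [[-0.016, -1.0, 0.001], [-1.0, 0.016, 0.002], [-0.002, -0.001, -1.0]]
wrist_force: [-1.0, 6.3, 0.7]
gripper_width: 0.299
gripper_force: 2.9
```

```bash
python3 -c "
from h import *
rep();plates(.032)"
```

```text
jig xy [-3.  61.9] z 200.2 yaw -90.94 F [-1.   6.3  0.7] M [1.86 0.33 0.02] t 38.7
[[557.4 149.3 187.4  11.3  -0.9 294.4 327.6]
 [563.8  71.3  59.4  52.2  -1.1 279.9 193.2]
 [570.9 -10.3  52.   23.3  -2.4 267.6  16.9]]
```

Call:
{"op": "jog_arm", "data": {"increments": [[0.05,0,0,0],[0,0,0,0],[-0.4,0,0,0],[-0.4,0,0,0],[0,0,-0.8,0],[0,0,-0.9,0],[0,0,-0.3,0],[0,0.9,0,0],[0,0.9,0,0],[0,0.9,0,0]]}}

```text
time_s: 39.75
tcp_pos: [0.5091, 0.1219, 0.2398]
ee_rot: [[-0.017, -1.0, -0.001], [-1.0, 0.017, -0.001], [0.001, 0.001, -1.0]]
wrist_force: [0.2, 0.3, -0.3]
gripper_width: 0.298
gripper_force: 0.0
```

Call:
{"op": "jog_arm", "data": {"increments": [[0.8,0.1,0,0],[0.8,0,0,0],[0.8,0,0,0],[0,0,0,0],[0,0,0.9,0],[0,0,0.7,0],[0,0,0.4,0],[0,0,0,0],[0,0,0,0]], "grip": 0}}

```text
time_s: 40.65
tcp_pos: [0.5075, 0.0741, 0.2002]
ee_rot: [[-0.017, -1.0, 0.0], [-1.0, 0.017, 0.0], [-0.0, -0.0, -1.0]]
wrist_force: [-0.6, -1.1, 0.8]
gripper_width: 0.01
gripper_force: 0.0
```

```bash
python3 -c "
from h import *
rep();plates(.032)"
```

```text
jig xy [-58.6  28.1] z 200.2 yaw -90.96 F [-0.6 -1.1  0.8] M [ 0.13 -0.07 -0.03] t 40.65
[[ 5.050e+02  1.161e+02  1.432e+02  1.090e+01 -6.000e-01  2.916e+02
   3.284e+02]
 [ 5.685e+02  5.920e+01  7.440e+01  3.410e+01 -2.000e-01  1.687e+02
   2.342e+02]
 [ 5.967e+02 -1.720e+01  7.260e+01  5.770e+01  1.110e+01  9.590e+01
   9.390e+01]]
```

Call:
{"op": "jog_arm", "data": {"increments": [[0,-0.15,0,0],[0,-0.15,0,0],[0,-0.1,0,0],[0,-0.1,0,0],[0,-0.05,0,0],[0,0,0,0]]}}

```text
time_s: 41.3
tcp_pos: [0.5183, 0.074, 0.2001]
ee_rot: [[-0.017, -1.0, 0.0], [-1.0, 0.017, 0.0], [-0.0, -0.0, -1.0]]
wrist_force: [-1.1, -0.3, -0.1]
gripper_width: 0.001
gripper_force: 0.0
```

Call:
{"op": "jog_arm", "data": {"increments": [[0,-0.05,0,0],[0,-0.05,0,0],[0,0,0,0]]}}

```text
time_s: 41.6
tcp_pos: [0.5202, 0.074, 0.2001]
ee_rot: [[-0.017, -1.0, 0.0], [-1.0, 0.017, -0.0], [0.0, -0.0, -1.0]]
wrist_force: [-0.5, -0.6, 0.3]
gripper_width: 0.003
gripper_force: 0.0
```

```bash
python3 -c "
from h import *
rep()"
```

```text
jig xy [-45.9  28.1] z 200.1 yaw -90.95 F [-0.5 -0.6  0.3] M [ 0.12 -0.02  0.  ] t 41.6
```

Call:
{"op": "jog_arm", "data": {"increments": [[0,-0.05,0,0],[0,-0.05,0,0],[0,0,0,0]]}}

```text
time_s: 41.9
tcp_pos: [0.5223, 0.074, 0.2002]
ee_rot: [[-0.017, -1.0, 0.0], [-1.0, 0.017, 0.0], [-0.0, -0.0, -1.0]]
wrist_force: [0.2, -0.1, -1.0]
gripper_width: 0.006
gripper_force: 0.0
```

Call:
{"op": "jog_arm", "data": {"increments": [[0,-0.05,0,0],[0,-0.05,0,0],[0,0,0,0]]}}

```text
time_s: 42.2
tcp_pos: [0.5238, 0.0739, 0.2]
ee_rot: [[-0.017, -1.0, -0.001], [-1.0, 0.017, -0.0], [0.0, 0.001, -1.0]]
wrist_force: [-1.3, 0.6, 0.4]
gripper_width: 0.006
gripper_force: 0.9
```

```bash
python3 -c "
from h import *
rep();shot('wrist','w9')"
```

```text
jig xy [-42.4  28.1] z 200.0 yaw -90.96 F [-1.3  0.6  0.4] M [ 0.25  0.51 -0.01] t 42.2
```

View pics/w9.png

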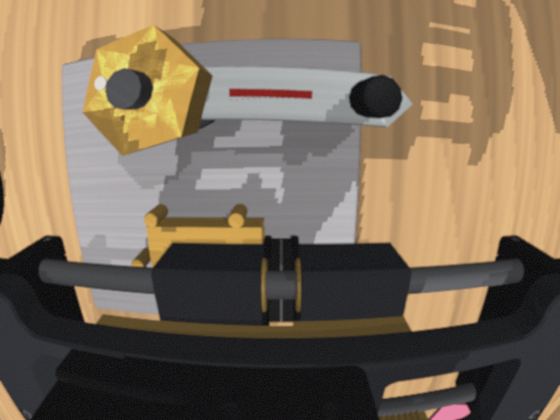

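The fingers now touch the stack's -x edge near (262,235). A gap to the +x pin remains, so I keep pushing.

Call:
{"op": "jog_arm", "data": {"increments": [[0,-0.05,0,0],[0,-0.05,0,0],[0,0,0,0]]}}

```text
time_s: 42.55
tcp_pos: [0.5256, 0.0738, 0.2]
ee_rot: [[-0.017, -1.0, -0.002], [-1.0, 0.017, -0.001], [0.001, 0.002, -1.0]]
wrist_force: [-3.5, 1.1, 2.3]
gripper_width: 0.01
gripper_force: 1.8
```

Call:
{"op": "jog_arm", "data": {"increments": [[0,-0.05,0,0],[0,0,0,0]]}}

```text
time_s: 42.75
tcp_pos: [0.5273, 0.0738, 0.2]
ee_rot: [[-0.017, -1.0, 0.0], [-1.0, 0.017, -0.0], [0.0, -0.0, -1.0]]
wrist_force: [-2.1, -0.7, -0.5]
gripper_width: 0.009
gripper_force: 1.0
```

```bash
python3 -c "
from h import *
rep()"
```

```text
jig xy [-38.9  28. ] z 200.0 yaw -90.95 F [-2.1 -0.7 -0.5] M [0.05 0.54 0.01] t 42.75
```

Call:
{"op": "jog_arm", "data": {"increments": [[0,-0.05,0,0],[0,0,0,0]]}}

```text
time_s: 42.95
tcp_pos: [0.5279, 0.0737, 0.2]
ee_rot: [[-0.017, -1.0, -0.001], [-1.0, 0.017, -0.0], [0.0, 0.001, -1.0]]
wrist_force: [-4.1, 0.7, 1.7]
gripper_width: 0.006
gripper_force: 2.0
```

Call:
{"op": "jog_arm", "data": {"increments": [[0,-0.03,0,0],[0,0,0,0]]}}

```text
time_s: 43.15
tcp_pos: [0.5282, 0.0737, 0.2]
ee_rot: [[-0.017, -1.0, -0.002], [-1.0, 0.017, -0.001], [0.001, 0.002, -1.0]]
wrist_force: [-4.9, 0.7, 2.1]
gripper_width: 0.002
gripper_force: 2.7
```

```bash
python3 -c "
from h import *
rep()"
```

```text
jig xy [-38.  28.] z 200.0 yaw -90.97 F [-4.9  0.7  2.1] M [ 0.43  1.51 -0.01] t 43.15
```

Call:
{"op": "jog_arm", "data": {"increments": [[0,-0.05,0,0],[0,0,0,0],[0,0,0,0]]}}

```text
time_s: 43.45
tcp_pos: [0.5286, 0.0737, 0.1999]
ee_rot: [[-0.017, -1.0, -0.004], [-1.0, 0.017, -0.001], [0.001, 0.004, -1.0]]
wrist_force: [-7.3, 2.1, 2.9]
gripper_width: 0.006
gripper_force: 3.6
```

```bash
python3 -c "
from h import *
rep()"
```

```text
jig xy [-37.5  27.9] z 199.9 yaw -90.97 F [-7.3  2.1  2.9] M [0.62 2.11 0.02] t 43.45
```

Call:
{"op": "jog_arm", "data": {"increments": [[0,0.3,0,0],[0,0.3,0,0],[0,0,-0.8,0],[0,0,-0.9,0],[0,0,-0.9,0],[-0.4,-0.8,-0.2,0],[-0.5,-0.8,0,0],[-0.8,-0.8,0,0],[-0.5,0,0,0],[0,0,0,0]], "grip": 26}}

```text
time_s: 44.45
tcp_pos: [0.5665, 0.1182, 0.2561]
ee_rot: [[-0.015, -1.0, 0.001], [-1.0, 0.015, 0.0], [-0.0, -0.001, -1.0]]
wrist_force: [-0.2, -0.0, 0.6]
gripper_width: 0.3
gripper_force: 0.0
```

Call:
{"op": "jog_arm", "data": {"increments": [[0,0,0,0],[0,0,0,0]]}}

```text
time_s: 44.65
tcp_pos: [0.5658, 0.1167, 0.2561]
ee_rot: [[-0.017, -1.0, -0.0], [-1.0, 0.017, -0.0], [0.0, 0.0, -1.0]]
wrist_force: [0.8, -0.0, 0.3]
gripper_width: 0.298
gripper_force: 0.0
```

```bash
python3 -c "
from h import *
rep();im,C,s=shot('wrist','w10')
h=cv2.cvtColor(im,cv2.COLOR_BGR2HSV)
m=((h[...,1]>130)&(h[...,0]>16)&(h[...,0]<26)).astype(np.uint8)
m=cv2.morphologyEx(m,cv2.MORPH_OPEN,np.ones((11,11)))
for k in rects(m,C,.032,800): print(k,jf(k[:2]/1000))
cv2.imwrite('pics/w10c.png',cv2.resize(im[120:260,180:380],None,fx=4,fy=4,interpolation=cv2.INTER_CUBIC))"
```

```text
jig xy [-1.  71.6] z 256.1 yaw -90.96 F [ 0.8 -0.   0.3] M [ 0.08 -0.06  0.03] t 44.65
[568.   74.3  59.3  43.4  -0.9 277.5 163.8] [ 1.8 29.2]
[563.4 -16.6  47.7  26.8  15.6 280.9  22.9] [ -1.4 -61.8]
```

View pics/w10c.png

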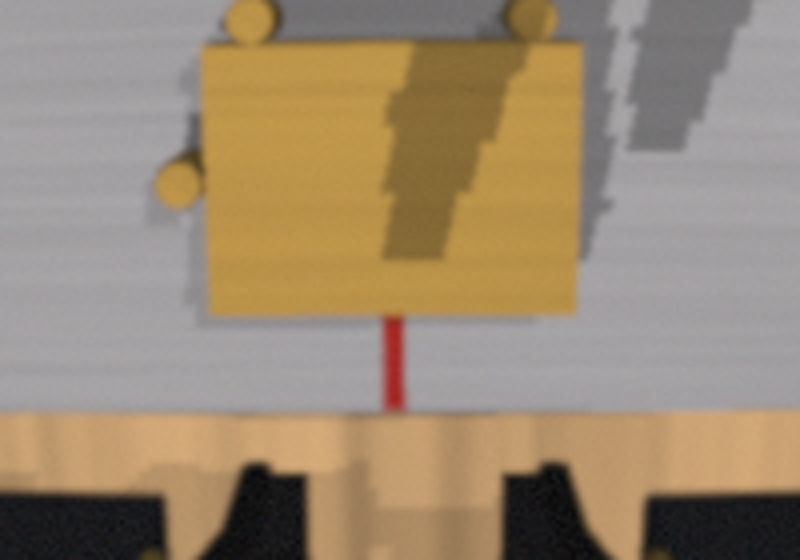

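The stack touches all three pins in the crop: (250,20), (530,18) and (180,185). All edges line up. One more light -y tap, then on to the clamp knob.

Call:
{"op": "jog_arm", "data": {"increments": [[0,0,0.9,0],[0,0,0.9,0],[0,0,0.6,0],[0,0,0.4,0],[0.15,0,0,0],[0.15,0,0,0],[0.1,0,0,0],[0.08,0,0,0],[0.05,0,0,0],[0,0,0,0]]}}

```text
time_s: 45.7
tcp_pos: [0.5664, 0.1072, 0.2006]
ee_rot: [[-0.016, -1.0, 0.001], [-1.0, 0.016, 0.001], [-0.001, -0.001, -1.0]]
wrist_force: [-1.1, 3.8, 1.4]
gripper_width: 0.298
gripper_force: 1.9
```

Call:
{"op": "jog_arm", "data": {"increments": [[0,0,0,0],[-0.3,0,0,0],[-0.3,0,0,0],[0,0,-0.8,0],[0,0,-0.9,0],[0,0,-0.9,0],[0,0,-0.9,0],[0,0,-0.5,0],[0,0,0,-0.9],[0,0,0,-0.9]]}}

```text
time_s: 46.7
tcp_pos: [0.5664, 0.1186, 0.2802]
ee_rot: [[0.13, -0.992, -0.0], [-0.992, -0.13, -0.0], [0.0, 0.0, -1.0]]
wrist_force: [0.1, 0.1, -0.4]
gripper_width: 0.298
gripper_force: 0.0
```

Call:
{"op": "jog_arm", "data": {"increments": [[0,0,0,-0.95],[0,0,0,-0.95],[0,0,0,-0.95],[0,0,0,-0.95],[0,0,0,-0.95],[0,0,0,-0.95],[0,0,0,-0.95],[0,0,0,-0.95],[0,0,0,-0.95],[0,0,0,-0.95]], "grip": 36}}

```text
time_s: 47.7
tcp_pos: [0.5663, 0.1186, 0.2795]
ee_rot: [[0.777, -0.629, -0.001], [-0.629, -0.777, -0.001], [-0.001, 0.001, -1.0]]
wrist_force: [-0.3, 1.7, 0.6]
gripper_width: 0.414
gripper_force: 0.0
```

Call:
{"op": "jog_arm", "data": {"increments": [[0,0,0,-0.95],[0,0,0,-0.95],[0,0,0,-0.95],[0,0,0,-0.95],[0,0,0,-0.95],[0,0,0,-0.95],[0,0,0,-0.95],[0,0,0,-0.4],[0,0,0,0],[0,0,0,0]]}}

```text
time_s: 48.7
tcp_pos: [0.5664, 0.1186, 0.2798]
ee_rot: [[0.993, -0.12, -0.001], [-0.12, -0.993, -0.0], [-0.001, 0.001, -1.0]]
wrist_force: [0.5, 0.4, -1.0]
gripper_width: 0.412
gripper_force: 0.0
```

```bash
python3 -c "
from h import *
go(492,-5.1,300,-3.8)
print([(np.round(d['centre'],4),round(d['conf'],2)) for d in (shot('top'),eyes.spot_in('top','clamp_knob'))[1]])"
```

```text
tcp [566.4 118.6 279.8] yaw -6.89 shift units [-2.95  6.59 -1.01] turn units -0.67
[(array([ 0.5126, -0.0082,  0.0599]), 0.44)]
```

Call:
{"op": "jog_arm", "data": {"increments": [[0,0,0,-0.67],[-0.47,0.92,0,0],[-0.47,0.92,0,0],[-0.47,0.92,0,0],[-0.47,0.92,0,0],[-0.47,0.92,0,0],[-0.47,0.92,0,0],[-0.48,0.9,0,0],[0,0,0,0],[0,0,0,0]]}}

```text
time_s: 49.8
tcp_pos: [0.4921, -0.0058, 0.2804]
ee_rot: [[0.998, -0.067, 0.001], [-0.067, -0.998, 0.0], [0.001, -0.0, -1.0]]
wrist_force: [0.1, 0.4, -0.2]
gripper_width: 0.411
gripper_force: 0.0
```

```bash
python3 -c "
from h import *
go(492,-5.1,246,-3.8);im,C,s=shot('wrist','w11')
print(w2p(C,[[.492,-.0051,.079],[.5662,-.01,.096],[.52,-.0069,.057]]).round())"
```

```text
tcp [492.1  -5.8 280.4] yaw -3.82 shift units [-0.01 -0.04  1.72] turn units -0.0
[[281. 242.]
 [280. 116.]
 [281. 188.]]
```

View pics/w11.png

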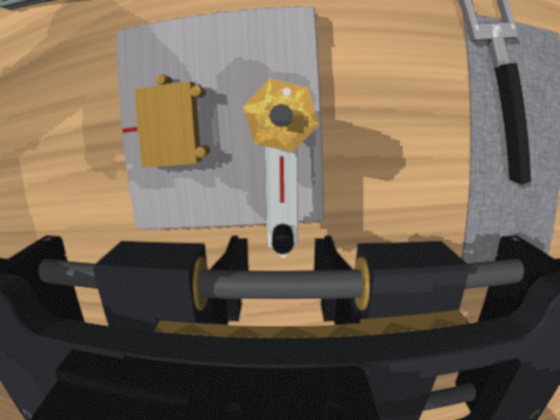

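The knob top at (283,238) is between the fingers and the arm is directly below the tool line. Stud is at (281,116) and the nut's dot at (287,92). Grasping the knob.

Call:
{"op": "jog_arm", "data": {"increments": [[0,0,0.6,0],[0,0,0.6,0],[0,0,0.5,0],[0,0,0,0],[0,0,0,0]]}}

```text
time_s: 50.35
tcp_pos: [0.4925, -0.0049, 0.2461]
ee_rot: [[0.998, -0.065, -0.0], [-0.065, -0.998, -0.0], [-0.0, 0.0, -1.0]]
wrist_force: [-1.1, -0.3, -0.8]
gripper_width: 0.417
gripper_force: 0.0
```

Call:
{"op": "jog_arm", "data": {"increments": [[0,0,0,0],[0,0,0,0],[0,0,0,0],[0,0,0,0],[0,0,0,0]], "grip": 6}}

```text
time_s: 50.85
tcp_pos: [0.4922, -0.0053, 0.2464]
ee_rot: [[0.998, -0.066, 0.0], [-0.066, -0.998, -0.0], [0.0, 0.0, -1.0]]
wrist_force: [-0.1, -0.7, 1.6]
gripper_width: 0.15
gripper_force: 30.0
```

```bash
python3 -c "
from h import *
rep()"
```

```text
jig xy [-74.  -51.5] z 246.4 yaw -3.76 F [-0.1 -0.7  1.6] M [-0.37  0.04 -0.02] t 50.85
```

Call:
{"op": "jog_arm", "data": {"increments": [[0.012,-0.3,0,1],[0.012,-0.3,0,1],[0.012,-0.3,0,1],[0.012,-0.3,0,1],[0.012,-0.3,0,1],[0.012,-0.3,0,1]]}}

```text
time_s: 51.45
tcp_pos: [0.5031, 0.0287, 0.2464]
ee_rot: [[0.853, -0.522, 0.0], [-0.522, -0.853, -0.001], [0.001, 0.0, -1.0]]
wrist_force: [1.0, -2.6, -0.3]
gripper_width: 0.148
gripper_force: 30.0
```

```bash
python3 -c "
from h import *
rep();d=jf(sense()['tcp_pos'])-[0,-55];print(np.hypot(*d),np.arctan2(-d[0],d[1]))"
```

```text
jig xy [-63.3 -17.6] z 246.4 yaw -31.46 F [ 1.  -2.6 -0.3] M [-1.04 -0.41 -0.05] t 51.45
73.52312561364622 1.0371413606186464
```

Call:
{"op": "jog_arm", "data": {"increments": [[0.012,-0.3,0,1],[0.012,-0.3,0,1],[0.012,-0.3,0,1],[0.012,-0.3,0,1],[0.012,-0.3,0,1],[0.012,-0.3,0,1],[0.012,-0.3,0,1],[0.012,-0.3,0,1],[0.012,-0.3,0,1],[0.012,-0.3,0,1]]}}

```text
time_s: 52.45
tcp_pos: [0.5502, 0.0623, 0.246]
ee_rot: [[0.22, -0.976, -0.002], [-0.976, -0.22, -0.002], [0.001, 0.002, -1.0]]
wrist_force: [-0.5, -4.7, 0.8]
gripper_width: 0.148
gripper_force: 30.0
```

Call:
{"op": "jog_arm", "data": {"increments": [[0.012,-0.3,0,1],[0.012,-0.3,0,1],[0.012,-0.3,0,0.9],[0,0,0,0],[0,0,0,0]]}}

```text
time_s: 52.95
tcp_pos: [0.5679, 0.064, 0.246]
ee_rot: [[-0.006, -1.0, -0.002], [-1.0, 0.006, -0.002], [0.002, 0.002, -1.0]]
wrist_force: [-0.6, -5.5, 1.9]
gripper_width: 0.147
gripper_force: 30.0
```

```bash
python3 -c "
from h import *
rep();d=jf(sense()['tcp_pos'])-[0,-55];print(np.hypot(*d),np.arctan2(-d[0],d[1]))"
```

```text
jig xy [ 1.9 18.9] z 246.0 yaw -90.33 F [-0.6 -5.5  1.9] M [-1.68 -0.12 -0.01] t 52.95
73.9244208634738 -0.025704756649166865
```

Call:
{"op": "jog_arm", "data": {"increments": [[0,0.06,0,0],[0,0,0,0],[0,0,0,0]]}}

```text
time_s: 53.25
tcp_pos: [0.5669, 0.064, 0.2461]
ee_rot: [[-0.005, -1.0, -0.0], [-1.0, 0.005, -0.001], [0.001, 0.0, -1.0]]
wrist_force: [1.0, -6.8, -0.1]
gripper_width: 0.153
gripper_force: 30.0
```

Call:
{"op": "jog_arm", "data": {"increments": [[0,0,0,0],[0,0,0,0],[0,0,-0.5,0],[0,0,-0.9,0],[0,0,-0.9,0],[0,0,-0.9,0],[-0.8,0,0,0],[-0.8,0,0,0],[0,0,0,0],[0,0,0,0]], "grip": 36}}

```text
time_s: 54.25
tcp_pos: [0.5669, 0.098, 0.3092]
ee_rot: [[-0.005, -1.0, -0.002], [-1.0, 0.005, -0.001], [0.001, 0.002, -1.0]]
wrist_force: [0.5, 0.1, -0.1]
gripper_width: 0.416
gripper_force: 0.0
```

```bash
python3 -c "
from h import *
from jig import q,tr
rep();im,C,s=shot('wrist','w12');np.savez('pics/w12.npz',ee=s['ee_rot'],t=s['tcp_pos'])
J=np.array([[0,64,16],[0,-55,96],[0,20,79],[0,-30,57],[0,39,57],[34,30,34],[22,4,34],[-22,4,34]])/1000.
print(w2p(C,tr(q,J)).round(1).tolist())
cv2.imwrite('pics/w12c.png',cv2.resize(im[20:240,180:380],None,fx=2.7,fy=2.7,interpolation=cv2.INTER_CUBIC))"
```

```text
jig xy [ 0.4 52.8] z 309.2 yaw -90.31 F [ 0.5  0.1 -0.1] M [ 0.07 -0.06 -0.01] t 54.25
[[281.4, 212.5], [283.8, 57.9], [282.4, 177.1], [282.9, 101.9], [281.9, 196.6], [239.6, 178.3], [254.2, 146.1], [310.1, 146.6]]
```

View pics/w12c.png

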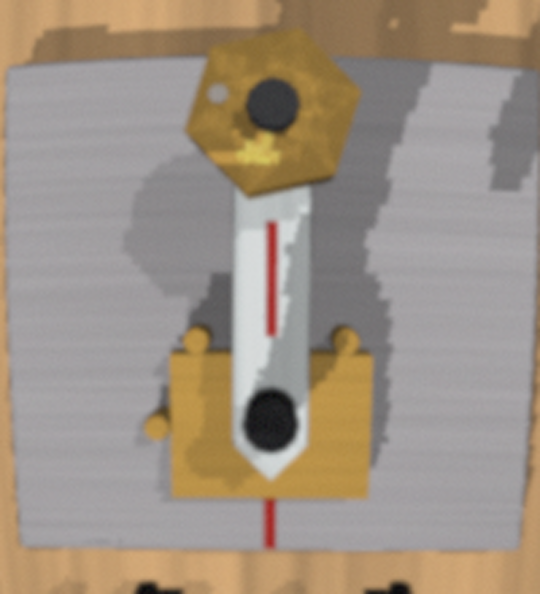

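The crop shows the arm's red line pointing straight at the red mark. The stack is flush at the pins (197,340), (346,338) and (156,427). The hex corners are at (297,28), (360,94), (333,176), (249,197), (186,130) and (212,48).

```bash
python3 -c "
from h import *
z=np.load('pics/w12.npz');C=cam('wrist',{'ee_rot':z['ee'],'tcp_pos':z['t']})
f=lambda u:np.array(u)/2.7+[180,20]
c=[(297,28),(360,94),(333,176),(249,197),(186,130),(212,48)]
for zz in(.080,.083,.086):
    w=p2w(C,f(c),zz)[:,:2];m=w.mean(0);d=w-m;a=np.degrees(np.arctan2(d[:,1],d[:,0]));print(zz,m.round(4),(np.hypot(*d.T)*1000).round(1),'corner mod60',np.mean((a-a[0]+30)%60-30)+a[0],(a%60).round(1))
print('stud',p2w(C,f([(272,104)]),.096));print('mark',p2w(C,f([(269,523)]),.016));print('knob',p2w(C,f([(271,419)]),.079),'nose',p2w(C,f([(270,480)]),.057))
print(sense()['joints'].round(1))"
```

```text
0.08 [ 0.5665 -0.0105] [21.5 21.  21.1 21.6 20.9 21.3] corner mod60 -107.28610019891573 [14.3 11.9 11.6 14.6 11.9 11.9]
0.083 [ 0.5665 -0.01  ] [21.2 20.7 20.8 21.3 20.6 21. ] corner mod60 -107.28610019891576 [14.3 11.9 11.6 14.6 11.9 11.9]
0.086 [ 0.5665 -0.0095] [20.9 20.4 20.5 20.9 20.3 20.7] corner mod60 -107.2861001989157 [14.3 11.9 11.6 14.6 11.9 11.9]
stud [[ 0.56668056 -0.00943108  0.096     ]]
mark [[0.56825442 0.11029547 0.016     ]]
knob [[0.56733548 0.0639106  0.079     ]] nose [[0.56773257 0.0850416  0.057     ]]
[ 25.9  22.2 -14.2  -0.  -53.7 -26.2]
```

Call:
{"op": "jog_arm", "data": {"increments": [[0.9,0,0,0],[0.9,0,0,0],[0.9,0,0,0],[0.9,0,0,0],[0.9,0,0,0],[0.9,0,0,0],[0,0,0,-0.97],[0,0,0,-0.98],[0,0,0,-0.98],[0,0,0,-0.98]], "grip": 48}}

```text
time_s: 55.3
tcp_pos: [0.5661, -0.0123, 0.3097]
ee_rot: [[0.303, -0.953, -0.001], [-0.953, -0.303, -0.0], [-0.0, 0.001, -1.0]]
wrist_force: [0.3, 0.1, 0.6]
gripper_width: 0.554
gripper_force: 0.0
```

Call:
{"op": "jog_arm", "data": {"increments": [[0,0,0,-0.98],[0,0,0,-0.98],[0,0,0,-0.98],[0,0,0,-0.98],[0,0,0,-0.98],[0,0,0,-0.98],[0,0,0,-0.98],[0,0,0,-0.98],[0,0,0,-0.98],[0,0,0,-0.98]]}}

```text
time_s: 56.3
tcp_pos: [0.5661, -0.0122, 0.3097]
ee_rot: [[0.887, -0.461, -0.001], [-0.461, -0.887, -0.0], [-0.001, 0.001, -1.0]]
wrist_force: [-0.6, -0.3, 0.9]
gripper_width: 0.553
gripper_force: 0.0
```

Call:
{"op": "jog_arm", "data": {"increments": [[0,0,0,-0.98],[0,0,0,-0.98],[0,0,0,-0.98],[0,0,0,-0.98],[0,0,0,-0.98],[0,0,0,-0.98],[0,0,0,-0.98],[0,0,0,-0.98],[0,0,0,-0.98],[0,0,0,0]]}}

```text
time_s: 57.3
tcp_pos: [0.5662, -0.0121, 0.3098]
ee_rot: [[0.975, 0.221, -0.001], [0.221, -0.975, -0.0], [-0.001, 0.0, -1.0]]
wrist_force: [0.2, -0.2, -0.6]
gripper_width: 0.556
gripper_force: 0.0
```

Call:
{"op": "jog_arm", "data": {"increments": [[0,0,0,0],[0,0,0,0]]}}

```text
time_s: 57.5
tcp_pos: [0.5664, -0.0115, 0.31]
ee_rot: [[0.975, 0.221, -0.0], [0.221, -0.975, -0.0], [-0.0, 0.0, -1.0]]
wrist_force: [0.5, 0.5, -0.6]
gripper_width: 0.553
gripper_force: 0.0
```

```bash
python3 -c "
from h import *
go(566.5,-10,248,12.7);rep();print(sense()['joints'].round(1))"
```

```text
tcp [566.4 -11.5 310. ] yaw 12.77 shift units [ 0.02 -0.07  3.1 ] turn units 0.02
jig xy [  0.1 -56.3] z 310.0 yaw 12.77 F [ 0.5  0.5 -0.6] M [-0.   -0.03  0.01] t 57.5
[ 15.2  21.3 -15.4   0.  -53.3  87.6]
```

Call:
{"op": "jog_arm", "data": {"increments": [[0.02,-0.07,0.7,0],[0,0,0.8,0],[0,0,0.7,0],[0,0,0.5,0],[0,0,0.38,0],[0,0,0,0],[0,0,0,0]]}}

```text
time_s: 58.2
tcp_pos: [0.5668, -0.0096, 0.2489]
ee_rot: [[0.975, 0.223, 0.001], [0.223, -0.975, -0.0], [0.001, 0.0, -1.0]]
wrist_force: [0.0, 0.7, 0.2]
gripper_width: 0.549
gripper_force: 0.0
```

Call:
{"op": "jog_arm", "data": {"increments": [[0,0,0,0],[0,0,0,0],[0,0,0,0],[0,0,0,0]], "grip": 28}}

```text
time_s: 58.6
tcp_pos: [0.5669, -0.01, 0.2493]
ee_rot: [[0.975, 0.223, 0.001], [0.223, -0.975, -0.001], [0.001, 0.001, -1.0]]
wrist_force: [1.3, -3.4, 1.9]
gripper_width: 0.413
gripper_force: 30.0
```

```bash
python3 -c "
from h import *
rep()"
```

```text
jig xy [  0.6 -54.8] z 249.3 yaw 12.88 F [ 1.3 -3.4  1.9] M [-1.12 -0.24  0.01] t 58.6
```

Call:
{"op": "jog_arm", "data": {"increments": [[0,0,0.015,0.9],[0,0,0.015,1],[0,0,0.015,1],[0,0,0.015,1],[0,0,0.015,1],[0,0,0.015,1],[0,0,0.015,1],[0,0,0.015,1],[0,0,0.015,1],[0,0,0.015,1]]}}

```text
time_s: 59.6
tcp_pos: [0.5669, -0.0105, 0.2463]
ee_rot: [[0.842, -0.54, 0.001], [-0.54, -0.842, -0.002], [0.002, 0.001, -1.0]]
wrist_force: [0.7, -6.4, 2.7]
gripper_width: 0.411
gripper_force: 30.0
```

```bash
python3 -c "
from h import *
rep()"
```

```text
jig xy [  1.1 -55.8] z 246.3 yaw -32.67 F [ 0.7 -6.4  2.7] M [-1.99 -0.43  0.08] t 59.6
```

Call:
{"op": "jog_arm", "data": {"increments": [[0.027,0.042,0.015,1],[0,0,0.015,1],[0,0,0.015,1],[0,0,0.015,1],[0,0,0.015,1],[0,0,0.015,1],[0,0,0.015,1],[0,0,0.015,1],[0,0,0.015,1],[0,0,0.015,1]]}}

```text
time_s: 60.6
tcp_pos: [0.5665, -0.0113, 0.2433]
ee_rot: [[0.199, -0.98, -0.0], [-0.98, -0.199, -0.001], [0.001, 0.0, -1.0]]
wrist_force: [-0.8, -4.8, 3.0]
gripper_width: 0.412
gripper_force: 30.0
```

```bash
python3 -c "
from h import *
rep()"
```

```text
jig xy [  1.4 -56.5] z 243.3 yaw -78.52 F [-0.8 -4.8  3. ] M [-1.38  0.1   0.07] t 60.6
```

Call:
{"op": "jog_arm", "data": {"increments": [[0,0,0.015,1],[0,0,0.015,1],[0,0,0.015,1],[0,0,0.015,1],[0,0,0.015,1],[0,0,0.015,1],[0,0,0.015,1],[0,0,0.015,1],[0,0,0.015,1],[0,0,0.015,1]]}}

```text
time_s: 61.6
tcp_pos: [0.566, -0.0112, 0.2402]
ee_rot: [[-0.564, -0.825, -0.002], [-0.825, 0.564, -0.001], [0.002, 0.001, -1.0]]
wrist_force: [-2.9, -3.8, 4.2]
gripper_width: 0.415
gripper_force: 30.0
```

```bash
python3 -c "
from h import *
rep();print(sense()['gripper_force'],sense()['gripper_width']*87)"
```

```text
jig xy [  1.4 -56. ] z 240.2 yaw -124.36 F [-2.9 -3.8  4.2] M [-1.09  0.56  0.01] t 61.6
29.99747813330032 36.08497954605838
```

Call:
{"op": "jog_arm", "data": {"increments": [[0,0,0.015,1],[0,0,0.015,1],[0,0,0.015,1],[0,0,0.015,1],[0,0,0.015,1],[0,0,0.015,1],[0,0,0.015,1],[0,0,0.015,1],[0,0,0.015,1],[0,0,0.015,1]]}}

```text
time_s: 62.6
tcp_pos: [0.5656, -0.0108, 0.2372]
ee_rot: [[-0.985, -0.17, -0.003], [-0.17, 0.985, -0.001], [0.003, -0.0, -1.0]]
wrist_force: [-4.1, -1.0, 6.4]
gripper_width: 0.412
gripper_force: 30.0
```

```bash
python3 -c "
from h import *
rep();print(sense()['gripper_force'],sense()['gripper_width']*87)"
```

```text
jig xy [  1.  -54.8] z 237.2 yaw -170.21 F [-4.1 -1.   6.4] M [-0.3   0.97  0.11] t 62.6
29.99759702361189 35.8647993192257
```

Call:
{"op": "jog_arm", "data": {"increments": [[0,0,0.015,1],[0,0,0.015,1]]}}

```text
time_s: 62.8
tcp_pos: [0.5656, -0.0107, 0.2366]
ee_rot: [[-1.0, -0.011, -0.003], [-0.011, 1.0, -0.0], [0.003, -0.0, -1.0]]
wrist_force: [-4.6, -0.7, 6.5]
gripper_width: 0.412
gripper_force: 30.0
```

```bash
python3 -c "
from h import *
rep();print(sense()['gripper_force'],sense()['gripper_width']*87)"
```

```text
jig xy [  0.9 -54.6] z 236.6 yaw -179.37 F [-4.6 -0.7  6.5] M [-0.14  1.01  0.07] t 62.8
29.997765824664384 35.80564078377214
```

Call:
{"op": "jog_arm", "data": {"increments": [[0,0,0.015,0.8],[0,0,0,0]]}}

```text
time_s: 63.0
tcp_pos: [0.5656, -0.0106, 0.2364]
ee_rot: [[-0.999, 0.051, -0.003], [0.051, 0.999, -0.0], [0.003, -0.001, -1.0]]
wrist_force: [-4.1, -0.7, 6.5]
gripper_width: 0.413
gripper_force: 30.0
```

```bash
python3 -c "
from h import *
rep()"
```

```text
jig xy [  0.9 -54.5] z 236.4 yaw 177.06 F [-4.1 -0.7  6.5] M [-0.15  1.03 -0.06] t 63.0
```

Call:
{"op": "jog_arm", "data": {"increments": [[0,0,0.015,0.8],[0,0,0,0]]}}

```text
time_s: 63.2
tcp_pos: [0.5656, -0.0106, 0.2361]
ee_rot: [[-0.993, 0.115, -0.003], [0.115, 0.993, -0.0], [0.003, -0.001, -1.0]]
wrist_force: [-4.3, 0.3, 7.8]
gripper_width: 0.413
gripper_force: 30.0
```

```bash
python3 -c "
from h import *
rep()"
```

```text
jig xy [  0.8 -54.4] z 236.1 yaw 173.4 F [-4.3  0.3  7.8] M [-0.03  1.05 -0.06] t 63.2
```

Call:
{"op": "jog_arm", "data": {"increments": [[0,0,0.015,0.8],[0,0,0,0]]}}

```text
time_s: 63.4
tcp_pos: [0.5656, -0.0105, 0.2359]
ee_rot: [[-0.984, 0.178, -0.003], [0.178, 0.984, -0.0], [0.003, -0.001, -1.0]]
wrist_force: [-3.5, 0.3, 7.1]
gripper_width: 0.409
gripper_force: 30.0
```

```bash
python3 -c "
from h import *
rep()"
```

```text
jig xy [  0.8 -54.3] z 235.9 yaw 169.73 F [-3.5  0.3  7.1] M [ 0.1   1.16 -0.08] t 63.4
```

Call:
{"op": "jog_arm", "data": {"increments": [[0,0,0.012,0.8],[0,0,0,0]]}}

```text
time_s: 63.6
tcp_pos: [0.5656, -0.0105, 0.2356]
ee_rot: [[-0.971, 0.241, -0.003], [0.241, 0.971, -0.0], [0.003, -0.001, -1.0]]
wrist_force: [-4.2, 0.5, 7.5]
gripper_width: 0.411
gripper_force: 30.0
```

```bash
python3 -c "
from h import *
rep()"
```

```text
jig xy [  0.7 -54.3] z 235.6 yaw 166.07 F [-4.2  0.5  7.5] M [ 0.07  1.18 -0.08] t 63.6
```

Call:
{"op": "jog_arm", "data": {"increments": [[0,0,0.012,0.8],[0,0,0,0]]}}

```text
time_s: 63.8
tcp_pos: [0.5656, -0.0104, 0.2354]
ee_rot: [[-0.953, 0.302, -0.003], [0.302, 0.953, -0.0], [0.003, -0.001, -1.0]]
wrist_force: [-3.7, 0.7, 7.0]
gripper_width: 0.411
gripper_force: 30.0
```

```bash
python3 -c "
from h import *
rep()"
```

```text
jig xy [  0.7 -54.2] z 235.4 yaw 162.4 F [-3.7  0.7  7. ] M [ 0.17  1.14 -0.03] t 63.8
```

Call:
{"op": "jog_arm", "data": {"increments": [[0,0,0.012,0.8],[0,0,0,0]]}}

```text
time_s: 64.0
tcp_pos: [0.5657, -0.0103, 0.2352]
ee_rot: [[-0.932, 0.362, -0.003], [0.362, 0.932, -0.0], [0.002, -0.001, -1.0]]
wrist_force: [-3.6, 0.7, 7.5]
gripper_width: 0.408
gripper_force: 30.0
```

```bash
python3 -c "
from h import *
rep()"
```

```text
jig xy [  0.7 -54. ] z 235.2 yaw 158.79 F [-3.6  0.7  7.5] M [0.26 1.23 0.04] t 64.0
```

Call:
{"op": "jog_arm", "data": {"increments": [[0,0,0.01,0.6],[0,0,0,0]]}}

```text
time_s: 64.2
tcp_pos: [0.5657, -0.0103, 0.2352]
ee_rot: [[-0.914, 0.406, -0.003], [0.406, 0.914, -0.0], [0.002, -0.001, -1.0]]
wrist_force: [-4.5, 1.1, 9.6]
gripper_width: 0.408
gripper_force: 30.0
```

```bash
python3 -c "
from h import *
rep()"
```

```text
jig xy [  0.7 -54. ] z 235.2 yaw 156.07 F [-4.5  1.1  9.6] M [0.33 1.31 0.12] t 64.2
```

Call:
{"op": "jog_arm", "data": {"increments": [[0,0,0.01,0.6],[0,0,0,0]]}}

```text
time_s: 64.4
tcp_pos: [0.5657, -0.0103, 0.2352]
ee_rot: [[-0.894, 0.449, -0.002], [0.449, 0.894, -0.0], [0.002, -0.001, -1.0]]
wrist_force: [-5.1, 1.1, 9.1]
gripper_width: 0.409
gripper_force: 30.0
```

```bash
python3 -c "
from h import *
rep()"
```

```text
jig xy [  0.6 -53.9] z 235.2 yaw 153.33 F [-5.1  1.1  9.1] M [0.36 1.46 0.1 ] t 64.4
```

Call:
{"op": "jog_arm", "data": {"increments": [[0,0,0,0.5],[0,0,0,0]]}}

```text
time_s: 64.6
tcp_pos: [0.5657, -0.0102, 0.2352]
ee_rot: [[-0.875, 0.484, -0.002], [0.484, 0.875, -0.0], [0.002, -0.001, -1.0]]
wrist_force: [-5.7, 1.2, 8.4]
gripper_width: 0.412
gripper_force: 30.0
```

```bash
python3 -c "
from h import *
rep();print(sense()['gripper_width']*87)"
```

```text
jig xy [  0.6 -53.9] z 235.2 yaw 151.05 F [-5.7  1.2  8.4] M [0.43 1.44 0.19] t 64.6
35.81565225835818
```

Call:
{"op": "jog_arm", "data": {"increments": [[0,0,0,0.5],[0,0,0,0]]}}

```text
time_s: 64.8
tcp_pos: [0.5657, -0.0102, 0.2351]
ee_rot: [[-0.855, 0.519, -0.002], [0.519, 0.855, -0.0], [0.002, -0.001, -1.0]]
wrist_force: [-5.5, 1.0, 10.0]
gripper_width: 0.412
gripper_force: 30.0
```

```bash
python3 -c "
from h import *
rep();print(sense()['gripper_width']*87)"
```

```text
jig xy [  0.6 -53.9] z 235.1 yaw 148.75 F [-5.5  1.  10. ] M [0.53 1.41 0.12] t 64.8
35.85076075375105
```

Call:
{"op": "jog_arm", "data": {"increments": [[0,0,0,0],[0,0,0,0],[0,0,0,0],[0,0,-0.5,0],[0,0,-0.9,0],[0,0,-0.9,0],[0,0,-0.9,0],[0,0,-0.9,0],[0,0,-0.9,0]], "grip": 50}}

```text
time_s: 65.7
tcp_pos: [0.5665, -0.0106, 0.3353]
ee_rot: [[-0.855, 0.519, 0.001], [0.519, 0.855, 0.0], [-0.0, 0.0, -1.0]]
wrist_force: [0.3, -0.4, -0.8]
gripper_width: 0.571
gripper_force: 0.0
```

Call:
{"op": "jog_arm", "data": {"increments": [[-1,0,0,-0.99],[-1,0,0,-0.99],[-1,0,0,-0.99],[-1,0,0,-0.99],[0,0,0,0],[0,0,0,0]]}}

```text
time_s: 66.3
tcp_pos: [0.6389, -0.0437, 0.3338]
ee_rot: [[-0.974, 0.229, -0.001], [0.229, 0.974, 0.0], [0.001, -0.0, -1.0]]
wrist_force: [0.2, 0.2, 0.3]
gripper_width: 0.577
gripper_force: 0.0
```

```bash
python3 -c "
from h import *
rep();im,C,s=shot('wrist','w13');np.savez('pics/w13.npz',ee=s['ee_rot'],t=s['tcp_pos']);p=w2p(C,[[.5665,-.01,.096],[.5665,-.01,.068],[.567,.075,.032]]);print(p.round(),s['joints'].round(),s['tcp_pos'])
"
```

```text
jig xy [ 74.6 -86.3] z 333.8 yaw 166.78 F [0.2 0.2 0.3] M [ 0.   -0.12  0.06] t 66.3
[[304. 108.]
 [302. 109.]
 [392.  92.]] [  11.   27.   -3.   -0.  -61. -114.] [ 0.63893827 -0.04368212  0.3337993 ]
```

View pics/w13.png

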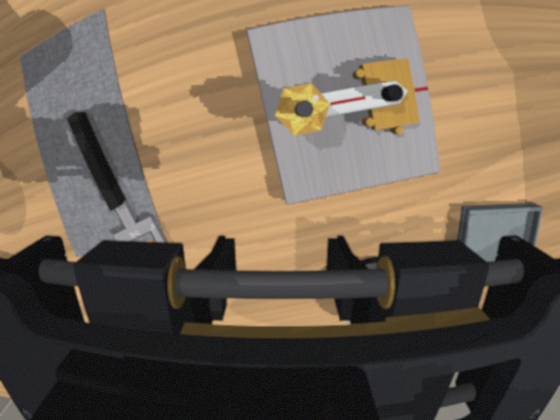

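The arm still faces the mark and the stack is in place. The nut is at (303,109), and the wrench handle runs from (80,118) to (120,205) on the mat. Measuring both numerically.

```bash
cat > m.py <<'E'
from h import *
def nutfit(im,C,z,c0=(.5665,-.01)):
    h=cv2.cvtColor(im,cv2.COLOR_BGR2HSV);m=((h[...,1]>110)&(h[...,0]>14)&(h[...,0]<32)).astype(np.uint8)
    k=np.zeros_like(m);p=w2p(C,[[c0[0],c0[1],z]])[0];e=w2p(C,[[c0[0]+.024,c0[1],z]])[0]
    cv2.circle(k,tuple(int(v) for v in p),int(np.linalg.norm(e-p)+1),1,-1);m&=k
    m=cv2.morphologyEx(m,cv2.MORPH_CLOSE,np.ones((5,5)));m=cv2.morphologyEx(m,cv2.MORPH_OPEN,np.ones((3,3)))
    c=max(cv2.findContours(m,cv2.RETR_EXTERNAL,cv2.CHAIN_APPROX_NONE)[0],key=cv2.contourArea)
    w=p2w(C,cv2.convexHull(c)[:,0],z)[:,:2]*1000
    from scipy.optimize import least_squares
    n=lambda a:np.c_[np.cos(a),np.sin(a)]
    hull=p2w(C,c[:,0],z)[:,:2]*1000
    def res(q):
        N=n(np.radians(q[2]+60*np.arange(6)));d=((hull-q[:2])@N.T).max(1)-18;return d
    best=min((least_squares(res,[c0[0]*1000,c0[1]*1000,a],loss="soft_l1",f_scale=.7) for a in(-20,0,20)),key=lambda r:r.cost)
    print("nut",best.x[:2].round(1),"flat deg mod60",(best.x[2]%60).round(1),"cost",best.cost.round(1),len(hull))
def handle(im,C,zt=.025):
    m=(im.max(2)<45).astype(np.uint8);m[235:]=0
    for k in rects(cv2.morphologyEx(m,cv2.MORPH_OPEN,np.ones((3,3))),C,zt,200):print("dark",k)
E
python3 -c "
from m import *
im=cv2.imread('pics/w13.png');z=np.load('pics/w13.npz');C=cam('wrist',{'ee_rot':z['ee'],'tcp_pos':z['t']})
for zz in(.066,.069,.072):nutfit(im,C,zz)
handle(im,C)
im=cv2.imread('pics/w12.png');z=np.load('pics/w12.npz');C=cam('wrist',{'ee_rot':z['ee'],'tcp_pos':z['t']});nutfit(im,C,.083)
t=eyes.capture('top')
for d in eyes.outline_of('top','mat')[:1]:print('mat',d['conf'],rects(d['mask'],cam('top'),.003,500))
for d in eyes.outline_of('top','wrench')[:2]:print('wr',d['conf'],rects(d['mask'],cam('top'),.013,100))
print(eyes.spot_in('wrist','wrench'))
"
```

```text
nut [566.8  -9.9] flat deg mod60 59.0 cost 67.7 167
nut [566.8 -10.2] flat deg mod60 58.9 cost 77.8 167
nut [566.9 -10.5] flat deg mod60 58.3 cost 91.3 167
dark [ 557.9 -215.3  105.9   23.2   10.8   96.   159.4]
nut [565.1 -12.1] flat deg mod60 36.9 cost 169.7 200
mat 0.69 [[ 5.317e+02 -2.430e+02  2.568e+02  1.331e+02  2.000e-01  3.654e+02
   2.249e+02]]
wr 0.63 [[ 595.  -207.5  185.5   53.     4.   357.3  202.2]]
[{'centre': [0.5868, -0.2154, 0.0137], 'conf': 0.57}]
```

Call:
{"op": "jog_arm", "data": {"increments": [[0.17,-0.94,0,0],[0,-0.94,0,0],[0,-0.94,0,0],[0,-0.94,0,0],[0,-0.94,0,0],[0,-0.94,0,0],[0,-0.94,0,0],[0,-0.94,0,0],[0,-0.95,0,0]], "grip": 40}}

```text
time_s: 67.45
tcp_pos: [0.5968, -0.2096, 0.3339]
ee_rot: [[-0.974, 0.227, 0.0], [0.227, 0.974, -0.0], [-0.0, -0.0, -1.0]]
wrist_force: [0.2, 0.3, -0.2]
gripper_width: 0.459
gripper_force: 0.0
```

Call:
{"op": "jog_arm", "data": {"increments": [[0,0,0.45,-0.87],[0,0,0.45,-0.87],[0,0,0.45,-0.87],[0,0,0.45,-0.87],[0,0,0.45,-0.87],[0,0,0.45,-0.87],[0,0,0,0],[0,0,0,0],[0,0,0,0]]}}

```text
time_s: 68.35
tcp_pos: [0.5974, -0.2082, 0.2805]
ee_rot: [[-0.982, -0.186, 0.001], [-0.186, 0.982, -0.0], [-0.001, -0.0, -1.0]]
wrist_force: [-0.3, -0.1, -0.2]
gripper_width: 0.462
gripper_force: 0.0
```

```bash
python3 -c "
from m import *
rep();im,C,s=shot('wrist','w14');print(s['tcp_pos'],s['joints'].round(0));handle(im,C)
for d in eyes.outline_of('wrist','wrench')[:2]:print('wr',d['conf'],rects(d['mask'],C,.02,100))
print([(d['centre'],d['conf']) for d in eyes.spot_in('wrist','wrench')])
np.savez('pics/w14.npz',ee=s['ee_rot'],t=s['tcp_pos'])
"
```

```text
jig xy [  35.8 -251.8] z 280.5 yaw -169.26 F [-0.3 -0.1 -0.2] M [ 0.04 -0.17 -0.01] t 68.35
[ 0.59744906 -0.20821536  0.28053712] [ -5.  29.  -8.   0. -53. -75.]
wr 0.87 [[ 577.2 -216.9  146.9   49.5   10.9  272.7  191.6]]
[([0.5868, -0.2183, 0.0222], 0.71)]
```

```bash
python3 -c "
from m import *
im=cv2.imread('pics/w14.png');z=np.load('pics/w14.npz');C=cam('wrist',{'ee_rot':z['ee'],'tcp_pos':z['t']})
X=[[.558,-.2153,.025],[.52,-.2225,.025],[.504,-.2256,.025],[.595,-.208,.025]]
for p in w2p(C,X).astype(int):print(p,im[p[1],p[0]-20:p[0]+24:4].max(1))
g=im.max(2)
for th in(35,60,80):
  m=(g<th).astype(np.uint8);m[230:]=0;m[:,:150]=0;m[:,420:]=0
  for k in rects(cv2.morphologyEx(m,cv2.MORPH_OPEN,np.ones((5,5))),C,.025,150):print(th,k)
"
```

```text
[281 159] [101  44  44  39  48  80 127 141 151 154 153]
[280 106] [109  38  44  46  43  70 126 143 159 142 156]
[280  84] [106 103  97  94 110 140 152 153 150 154 150]
[281 209] [106  45  44  43  43  79 139 143 150 136 150]
60 [ 558.8 -222.2  106.6   12.4   10.7  271.5  156.5]
80 [ 558.4 -222.2  107.3   13.6   10.9  271.4  156.7]
```

```bash
python3 -c "
from h import *
go(578.1,-218.5,190,-169.2)"
```

```text
tcp [ 597.4 -207.9  280.5] yaw -169.22 shift units [ 1.05 -0.34  4.52] turn units -0.0
```

Call:
{"op": "jog_arm", "data": {"increments": [[0.55,-0.17,0,0],[0.5,-0.17,0.5,0],[0,0,0.9,0],[0,0,0.9,0],[0,0,0.9,0],[0,0,0.7,0],[0,0,0.4,0],[0,0,0.22,0],[0,0,0,0],[0,0,0,0]]}}

```text
time_s: 69.5
tcp_pos: [0.5783, -0.2185, 0.1901]
ee_rot: [[-0.982, -0.188, 0.001], [-0.188, 0.982, -0.0], [-0.001, -0.001, -1.0]]
wrist_force: [-0.4, 0.6, 0.1]
gripper_width: 0.46
gripper_force: 0.0
```

Call:
{"op": "jog_arm", "data": {"increments": [[0,0,0,0],[0,0,0,0],[0,0,0,0],[0,0,0,0]], "grip": 4}}

```text
time_s: 69.9
tcp_pos: [0.578, -0.2184, 0.1898]
ee_rot: [[-0.982, -0.188, 0.0], [-0.188, 0.982, -0.0], [-0.0, -0.0, -1.0]]
wrist_force: [-0.4, 1.1, -0.7]
gripper_width: 0.183
gripper_force: 0.0
```

Call:
{"op": "jog_arm", "data": {"increments": [[0,0,-0.4,0],[0,0,-0.8,0],[0,0,-0.8,0],[0,0,-0.8,0],[0,0,-0.8,0],[0,0,0,0]]}}

```text
time_s: 70.5
tcp_pos: [0.5786, -0.2185, 0.2642]
ee_rot: [[-0.982, -0.188, 0.005], [-0.188, 0.982, -0.001], [-0.005, -0.002, -1.0]]
wrist_force: [0.9, 0.3, -1.6]
gripper_width: 0.15
gripper_force: 30.0
```

```bash
python3 -c "
from m import *
rep();print(sense()['tcp_pos'],sense()['gripper_width']*87);go(566.5,-150,262,-91.2)
im,C,s=shot('wrist','w15');zt=s['tcp_pos'][2]-.165
g=im.max(2);m=(g<80).astype(np.uint8);m[232:]=0;m[:,150:420]*=1
for k in rects(cv2.morphologyEx(m,cv2.MORPH_OPEN,np.ones((5,5))),C,zt,150):print(k)
"
```

```text
jig xy [  17.1 -262.4] z 264.2 yaw -169.17 F [ 0.9  0.3 -1.6] M [-0.03 -0.13 -0.  ] t 70.5
[ 0.57860048 -0.2185198   0.26418194] 13.063905846461351
tcp [ 578.6 -218.5  264.2] yaw -169.17 shift units [-0.05  3.48  0.1 ] turn units -17.01
[ 517.3 -113.8   49.9    4.9   -1.   494.2  187.5]
[ 533.8 -226.9   54.7   12.9   10.3  281.   172.9]
```

Call:
{"op": "jog_arm", "data": {"increments": [[0,0,0.9,0],[0,0,0.9,0],[0,0,0.8,0],[0,0,0.6,0],[0,0,0.3,0],[0,0,0.15,0],[0,0,0,0]]}}

```text
time_s: 71.25
tcp_pos: [0.5772, -0.2182, 0.1901]
ee_rot: [[-0.982, -0.188, -0.003], [-0.188, 0.982, 0.0], [0.003, 0.001, -1.0]]
wrist_force: [-5.1, 1.9, 8.5]
gripper_width: 0.155
gripper_force: 30.0
```

Call:
{"op": "jog_arm", "data": {"increments": [[0,0,0.06,0],[0,0,0,0],[0,0,0,0]], "grip": 24}}

```text
time_s: 71.55
tcp_pos: [0.5783, -0.2184, 0.1875]
ee_rot: [[-0.982, -0.188, 0.001], [-0.188, 0.982, -0.0], [-0.001, -0.0, -1.0]]
wrist_force: [-0.5, 0.1, 0.3]
gripper_width: 0.26
gripper_force: 0.0
```

Call:
{"op": "jog_arm", "data": {"increments": [[0,0,0,0],[0,0,0,0],[0,0,0,0],[0,0,0,0],[0,0,0,0],[0,0,0,0]], "grip": 4}}

```text
time_s: 72.15
tcp_pos: [0.578, -0.2184, 0.1872]
ee_rot: [[-0.982, -0.187, 0.0], [-0.187, 0.982, 0.0], [-0.0, 0.0, -1.0]]
wrist_force: [-0.1, 0.7, -1.6]
gripper_width: 0.156
gripper_force: 30.0
```

Call:
{"op": "jog_arm", "data": {"increments": [[0,0,-0.3,0],[0,0,-0.8,0],[0,0,-0.8,0],[0,0,-0.9,0],[0,0,-0.9,0],[0,0,0,0],[0,0,0,0]]}}

```text
time_s: 72.85
tcp_pos: [0.5776, -0.2183, 0.2612]
ee_rot: [[-0.982, -0.187, -0.0], [-0.187, 0.982, 0.001], [0.0, 0.001, -1.0]]
wrist_force: [-0.1, -0.2, -1.4]
gripper_width: 0.159
gripper_force: 30.0
```

```bash
python3 -c "
from m import *
rep();print(sense()['tcp_pos'],sense()['gripper_width']*87);go(566.5,-160,262,-91.2)
im,C,s=shot('wrist','w15');zt=s['tcp_pos'][2]-.165
g=im.max(2);m=(g<80).astype(np.uint8);m[232:]=0;m[:,150:420]*=1
for k in rects(cv2.morphologyEx(m,cv2.MORPH_OPEN,np.ones((5,5))),C,zt,150):print(k)
print(w2p(C,[s['tcp_pos']+s['ee_rot']@np.array([x,y,.165]) for x in(.02,.075) for y in(-.007,.007)]).round(1).tolist())
ii=[r for r in range(60,235,25)]
for r_ in ii:
  cc=np.where(g[r_,230:340]<80)[0];print(r_,cc.min()+230 if len(cc) else 0,cc.max()+230 if len(cc) else 0)
"
```

```text
jig xy [  16.1 -262.2] z 261.2 yaw -169.22 F [-0.1 -0.2 -1.4] M [ 0.04 -0.02 -0.04] t 72.85
[ 0.57759473 -0.21830404  0.2612016 ] 13.849246202769452
tcp [ 577.6 -218.3  261.2] yaw -169.22 shift units [-0.    2.97 -0.04] turn units -17.02
[ 516.2 -112.    48.6    5.    -1.   494.9  189.4]
[ 531.3 -226.7   56.    13.5   10.6  280.7  171.6]
[[265.3, 229.2], [294.8, 229.2], [264.1, 111.1], [295.8, 111.0]]
60 0 0
85 0 0
110 0 0
135 266 295
160 266 295
185 266 295
210 267 295
```

Call:
{"op": "jog_arm", "data": {"increments": [[0,0,0,-0.9],[0,0,0,-0.9],[0,0,0,-0.9],[0,0,0,-0.9],[0,0,0,-0.9],[0,0,0,-0.9],[0,0,0,-0.9],[0,0,0,-0.9],[0,0,0,-0.9],[0,0,0,-0.9]]}}

```text
time_s: 73.9
tcp_pos: [0.5775, -0.2183, 0.2596]
ee_rot: [[-0.613, -0.79, -0.003], [-0.79, 0.613, 0.001], [0.001, 0.003, -1.0]]
wrist_force: [-0.2, 0.2, -1.2]
gripper_width: 0.159
gripper_force: 30.0
```

Call:
{"op": "jog_arm", "data": {"increments": [[0,0,0,-0.9],[0,0,0,-0.9],[0,0,0,-0.9],[0,0,0,-0.9],[0,0,0,-0.9],[0,0,0,-0.9],[0,0,0,-0.9],[0,0,0,-0.9],[0,0,0,-0.8],[0,0,0,0]]}}

```text
time_s: 74.9
tcp_pos: [0.5776, -0.2183, 0.2598]
ee_rot: [[-0.023, -1.0, -0.003], [-1.0, 0.023, 0.001], [-0.001, 0.003, -1.0]]
wrist_force: [-0.5, -0.5, -2.1]
gripper_width: 0.157
gripper_force: 30.0
```

Call:
{"op": "jog_arm", "data": {"increments": [[-0.8,0.19,0.2,0],[-0.8,0.19,0.2,0],[-0.8,0.19,0.2,0],[-0.75,0.19,0.2,0],[0,0,0.2,0],[0,0,0.17,0],[0,0,0,0],[0,0,0,0]]}}

```text
time_s: 75.7
tcp_pos: [0.5643, -0.1554, 0.2379]
ee_rot: [[-0.023, -1.0, 0.0], [-1.0, 0.023, -0.0], [0.0, -0.0, -1.0]]
wrist_force: [-0.1, -0.0, -2.1]
gripper_width: 0.156
gripper_force: 30.0
```

```bash
python3 -c "
from m import *
rep();print(sense()['tcp_pos'],sense()['gripper_width']*87);go(564.7,-105,237.7,-91.2)
im,C,s=shot('wrist','w16');zt=s['tcp_pos'][2]-.1622
g=im.max(2);m=(g<80).astype(np.uint8);m[232:]=0;m[:,150:420]*=1
for k in rects(cv2.morphologyEx(m,cv2.MORPH_OPEN,np.ones((5,5))),C,zt,150):print(k)
im=eyes.capture('side');cv2.imwrite('pics/side2.png',im);im2=eyes.capture('top');cv2.imwrite('pics/top2.png',im2)
Cs=cam('side');print(w2p(Cs,[[.5665,-.01,.096],[.5665,-.01,.069],[.5665,-.01,.049],[.5636,-.045,.0585],[.5637,-.155,.07]]).round(1).tolist())
"
```

```text
jig xy [   1.7 -200.6] z 237.9 yaw -91.3 F [-0.1 -0.  -2.1] M [-0.   -0.04  0.  ] t 75.7
[ 0.5643301  -0.15541406  0.2378759 ] 13.587227769140537
tcp [ 564.3 -155.4  237.9] yaw -91.3 shift units [-2.52  0.04  0.01] turn units -0.02
[ 729.7 -196.3   49.2   14.5   72.2    4.   196.7]
[ 563.9 -203.2   54.9   13.3   88.7  280.9  171.4]
[[276.5, 217.1], [276.5, 223.1], [276.6, 227.6], [277.8, 233.6], [285.0, 257.9]]
```

Call:
{"op": "jog_arm", "data": {"increments": [[-0.3,0.04,0,-0.02],[-0.4,0,0,0],[-0.4,0,0,0],[-0.2,0,0,0],[-0.2,0,0,0],[0,0,0,0]]}}

```text
time_s: 76.45
tcp_pos: [0.5641, -0.1244, 0.238]
ee_rot: [[-0.02, -1.0, 0.0], [-1.0, 0.02, 0.0], [-0.0, -0.0, -1.0]]
wrist_force: [0.3, 0.3, -2.4]
gripper_width: 0.156
gripper_force: 30.0
```

Call:
{"op": "jog_arm", "data": {"increments": [[-0.1,0,0,0],[-0.1,0,0,0],[-0.1,0,0,0],[-0.1,0,0,0],[0,0,0,0]]}}

```text
time_s: 76.95
tcp_pos: [0.5642, -0.1169, 0.2379]
ee_rot: [[-0.02, -1.0, -0.0], [-1.0, 0.02, 0.0], [-0.0, 0.0, -1.0]]
wrist_force: [0.2, 0.5, -2.9]
gripper_width: 0.154
gripper_force: 30.0
```

```bash
python3 -c "
from m import *
rep();go(564.7,-105,237.7,-91.2)"
```

```text
jig xy [   0.9 -162.1] z 237.9 yaw -91.17 F [ 0.2  0.5 -2.9] M [-0.   -0.05 -0.02] t 76.95
tcp [ 564.2 -116.9  237.9] yaw -91.17 shift units [-0.59 -0.01  0.01] turn units 0.01
```

Call:
{"op": "jog_arm", "data": {"increments": [[-0.1,0,0,0],[-0.1,0,0,0],[-0.1,0,0,0],[-0.1,0,0,0],[-0.1,0,0,0],[-0.06,0,0,0],[0,0,0,0]]}}

```text
time_s: 77.65
tcp_pos: [0.5644, -0.1056, 0.2379]
ee_rot: [[-0.02, -1.0, 0.0], [-1.0, 0.02, -0.0], [0.0, -0.0, -1.0]]
wrist_force: [-0.6, -0.1, -1.5]
gripper_width: 0.157
gripper_force: 30.0
```

```bash
python3 -c "
from m import *
rep();go(564.7,-105,237.7,-91.2)
im,C,s=shot('wrist','w17');print(w2p(C,[[.5665,-.01,.069]]))
im=eyes.capture('top');cv2.imwrite('pics/top3.png',im);im=eyes.capture('side')
cv2.imwrite('pics/side3.png',cv2.resize(im[190:290,230:350],None,fx=5,fy=5,interpolation=cv2.INTER_CUBIC))"
```

```text
jig xy [   1.  -150.8] z 237.9 yaw -91.16 F [-0.6 -0.1 -1.5] M [ 0.01 -0.04  0.  ] t 77.65
tcp [ 564.4 -105.6  237.9] yaw -91.16 shift units [-0.03 -0.01  0.01] turn units 0.01
[[281.77607824 390.42621054]]
```

View pics/side3.png

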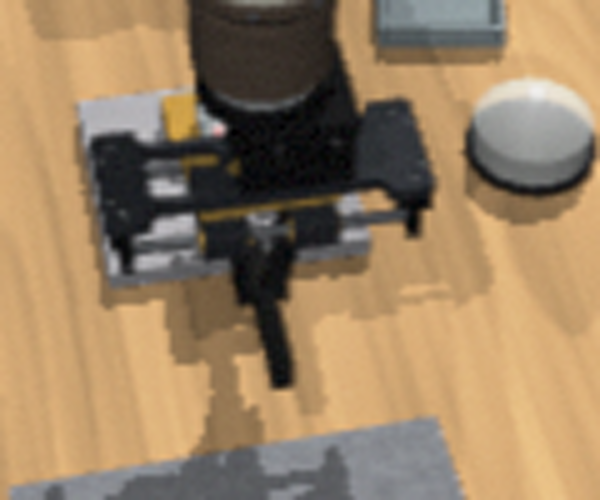

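The gripper hides the jaw in this side crop, so I rely on the pose: the jaw point is on the nut axis within 1 mm with no force. Starting the wrench arc and watching the force.

Call:
{"op": "jog_arm", "data": {"increments": [[-0.004,0.19,0,0.5],[-0.004,0.19,0,0.5],[-0.004,0.19,0,0.5],[-0.004,0.19,0,0.5]]}}

```text
time_s: 78.2
tcp_pos: [0.5491, -0.1044, 0.2379]
ee_rot: [[-0.181, -0.983, 0.0], [-0.983, 0.181, -0.0], [0.0, -0.0, -1.0]]
wrist_force: [0.7, 1.2, -2.2]
gripper_width: 0.158
gripper_force: 30.0
```

```bash
cat >> h.py <<'E'
def wr():
    rep();s=sense();p=s["tcp_pos"]-s["ee_rot"][:,0]*.095;print("jaw pt",(p*1000).round(1),"grip",s["gripper_width"]*87,s["gripper_force"].round(1))
E
python3 -c "
from m import *
wr()"
```

```text
jig xy [ -14.2 -149.7] z 237.9 yaw -100.44 F [ 0.7  1.2 -2.2] M [ 0.09 -0.17  0.13] t 78.2Traceback (most recent call last):
  File "<string>", line 3, in <module>
    wr()
    ~~^^
  File "h.py", line 60, in wr
    rep();s=sense();p=s["tcp_pos"]-s["ee_rot"][:,0]*.095;print("jaw pt",(p*1000).round(1),"grip",s["gripper_width"]*87,s["gripper_force"].round(1))
                                                                                                                       ^^^^^^^^^^^^^^^^^^^^^^^^
AttributeError: 'float' object has no attribute 'round'
```

Call:
{"op": "jog_arm", "data": {"increments": [[-0.004,0.19,0,0.5],[-0.004,0.19,0,0.5],[-0.004,0.19,0,0.5]]}}

```text
time_s: 78.5
tcp_pos: [0.5384, -0.1016, 0.2381]
ee_rot: [[-0.297, -0.955, 0.001], [-0.955, 0.297, -0.0], [0.0, -0.001, -1.0]]
wrist_force: [-0.3, -0.2, -1.9]
gripper_width: 0.163
gripper_force: 30.0
```

```bash
python3 -c "
from m import *
wr()"
```

```text
jig xy [ -25. -147.] z 238.1 yaw -107.25 F [-0.3 -0.2 -1.9] M [-0.03 -0.23  0.23] t 78.5Traceback (most recent call last):
  File "<string>", line 3, in <module>
    wr()
    ~~^^
  File "h.py", line 60, in wr
    rep();s=sense();p=s["tcp_pos"]-s["ee_rot"][:,0]*.095;print("jaw pt",(p*1000).round(1),"grip",s["gripper_width"]*87,s["gripper_force"].round(1))
                                                                                                                       ^^^^^^^^^^^^^^^^^^^^^^^^
AttributeError: 'float' object has no attribute 'round'
```

Call:
{"op": "jog_arm", "data": {"increments": [[-0.004,0.19,0,0.5],[-0.004,0.19,0,0.5],[-0.004,0.19,0,0.5],[-0.004,0.19,0,0.5],[-0.004,0.19,0,0.5]]}}

```text
time_s: 79.0
tcp_pos: [0.5209, -0.0943, 0.2381]
ee_rot: [[-0.48, -0.877, 0.001], [-0.877, 0.48, -0.0], [0.0, -0.001, -1.0]]
wrist_force: [1.1, -1.3, -1.9]
gripper_width: 0.157
gripper_force: 30.0
```

```bash
sed -i 's/,s\["gripper_force"\].round(1)//' h.py; python3 -c "
from m import *
wr()"
```

```text
jig xy [ -42.5 -139.7] z 238.1 yaw -118.71 F [ 1.1 -1.3 -1.9] M [-0.21 -0.25  0.24] t 79.0
jaw pt [566.5 -10.9 238. ] grip 13.68982943449945
```

Call:
{"op": "jog_arm", "data": {"increments": [[-0.004,0.19,0,0.5],[-0.004,0.19,0,0.5],[-0.004,0.19,0,0.5],[-0.004,0.19,0,0.5]]}}

```text
time_s: 79.4
tcp_pos: [0.5081, -0.086, 0.238]
ee_rot: [[-0.614, -0.789, 0.0], [-0.789, 0.614, -0.0], [0.0, -0.001, -1.0]]
wrist_force: [1.3, -0.6, -2.8]
gripper_width: 0.161
gripper_force: 30.0
```

```bash
python3 -c "
from m import *
wr()"
```

```text
jig xy [ -55.3 -131.5] z 238.0 yaw -127.89 F [ 1.3 -0.6 -2.8] M [-0.34 -0.18  0.17] t 79.4
jaw pt [566.5 -11.  238. ] grip 13.981209312150398
```

Call:
{"op": "jog_arm", "data": {"increments": [[-0.004,0.19,0,0.5],[-0.004,0.19,0,0.5],[0,0,0,0],[0,0,0,0]]}}

```text
time_s: 79.8
tcp_pos: [0.5023, -0.0811, 0.238]
ee_rot: [[-0.674, -0.739, -0.0], [-0.739, 0.674, -0.0], [0.0, -0.0, -1.0]]
wrist_force: [1.1, -0.5, -1.8]
gripper_width: 0.16
gripper_force: 30.0
```

```bash
python3 -c "
from m import *
wr()"
```

```text
jig xy [ -61.2 -126.6] z 238.0 yaw -132.37 F [ 1.1 -0.5 -1.8] M [-0.23 -0.13  0.15] t 79.8
jaw pt [566.3 -10.9 238. ] grip 13.903525079466219
```

Call:
{"op": "jog_arm", "data": {"increments": [[-0.002,-0.14,0,-0.38],[0,0,0,0],[0,0,0,0]]}}

```text
time_s: 80.1
tcp_pos: [0.5043, -0.0829, 0.2379]
ee_rot: [[-0.652, -0.758, -0.0], [-0.758, 0.652, 0.0], [0.0, 0.0, -1.0]]
wrist_force: [-0.7, -0.3, -2.1]
gripper_width: 0.16
gripper_force: 30.0
```

```bash
python3 -c "
from m import *
wr()"
```

```text
jig xy [ -59.1 -128.5] z 237.9 yaw -130.72 F [-0.7 -0.3 -2.1] M [-0.05 -0.01  0.02] t 80.1
jaw pt [566.3 -10.9 237.9] grip 13.898758954135133
```

Call:
{"op": "jog_arm", "data": {"increments": [[0.15,0,0,0],[0.2,0,0,0],[0.2,0,0,0],[0.2,0,0,0],[0,0,0,0]]}}

```text
time_s: 80.6
tcp_pos: [0.4939, -0.0948, 0.2379]
ee_rot: [[-0.653, -0.757, -0.001], [-0.757, 0.653, -0.0], [0.001, 0.001, -1.0]]
wrist_force: [-0.0, 0.1, -0.8]
gripper_width: 0.158
gripper_force: 30.0
```

```bash
python3 -c "
from m import *
wr()"
```

```text
jig xy [ -69.4 -140.6] z 237.9 yaw -130.76 F [-0.   0.1 -0.8] M [-0.12 -0.15  0.01] t 80.6
jaw pt [555.9 -22.9 237.8] grip 13.7095646934081
```

Call:
{"op": "jog_arm", "data": {"increments": [[0.5,0,0,0],[0.5,0,0,0],[0.5,0,0,0],[0.5,0,0,0],[0.5,0,0,0],[0,0,-0.5,0],[0,0,-0.6,0],[0,0,-0.5,0]]}}

```text
time_s: 81.4
tcp_pos: [0.4623, -0.1321, 0.2712]
ee_rot: [[-0.652, -0.758, 0.001], [-0.758, 0.652, -0.0], [-0.001, -0.001, -1.0]]
wrist_force: [1.1, 0.4, -1.0]
gripper_width: 0.157
gripper_force: 30.0
```

Call:
{"op": "jog_arm", "data": {"increments": [[0,0,0,0.9],[0,0,0,0.9],[0,0,0,0.9],[0,0,0,0.9],[0,0,0,0.9],[0,0,0,0.9],[0,0,0,0.9],[0,0,0,0.9],[0,0,0,0.9],[0,0,0,0.9]]}}

```text
time_s: 82.4
tcp_pos: [0.4622, -0.1319, 0.2707]
ee_rot: [[-0.99, -0.138, 0.001], [-0.138, 0.99, 0.0], [-0.001, -0.0, -1.0]]
wrist_force: [0.0, -0.0, -1.4]
gripper_width: 0.154
gripper_force: 30.0
```

Call:
{"op": "jog_arm", "data": {"increments": [[0,0,0,0.9],[0,0,0,0.84],[-0.35,-0.8,0,0],[-0.35,-0.8,0,0],[-0.35,-0.8,0,0],[-0.35,-0.8,0,0],[-0.35,-0.8,0,0],[-0.35,-0.8,0,0],[-0.2,-0.72,0,0],[0,0,0,0]]}}

```text
time_s: 83.4
tcp_pos: [0.5086, -0.2437, 0.2702]
ee_rot: [[-1.0, 0.0, 0.001], [0.0, 1.0, -0.0], [-0.001, -0.0, -1.0]]
wrist_force: [-0.7, -0.1, -1.4]
gripper_width: 0.156
gripper_force: 30.0
```

```bash
python3 -c "
from m import *
wr();go(507,-243,187.6,-180)"
```

```text
jig xy [ -52.5 -288.4] z 270.2 yaw 179.99 F [-0.7 -0.1 -1.4] M [ 0.06 -0.08 -0.02] t 83.4
jaw pt [ 603.6 -243.7  270.3] grip 13.599471927967034
tcp [ 508.6 -243.7  270.2] yaw 179.99 shift units [0.09 0.04 4.13] turn units 78.54
```

Call:
{"op": "jog_arm", "data": {"increments": [[0,0,0.8,0],[0,0,0.9,0],[0,0,0.9,0],[0,0,0.7,0],[0,0,0.4,0],[0,0,0.25,0],[0,0,0.15,0],[0,0,0,0],[0,0,0,0]]}}

```text
time_s: 84.3
tcp_pos: [0.5084, -0.2424, 0.1885]
ee_rot: [[-1.0, -0.002, 0.001], [-0.002, 1.0, -0.0], [-0.001, -0.0, -1.0]]
wrist_force: [-1.8, -0.2, -2.0]
gripper_width: 0.158
gripper_force: 30.0
```

Call:
{"op": "jog_arm", "data": {"increments": [[0,0,0,0],[0,0,0,0],[0,0,0,0]], "grip": 30}}

```text
time_s: 84.6
tcp_pos: [0.5084, -0.2425, 0.1885]
ee_rot: [[-1.0, -0.002, 0.001], [-0.002, 1.0, -0.0], [-0.001, -0.0, -1.0]]
wrist_force: [-0.2, -1.1, 0.5]
gripper_width: 0.312
gripper_force: 0.0
```

Call:
{"op": "jog_arm", "data": {"increments": [[0,0,-0.5,0],[0,0,-1,0],[0,0,-1,0],[0,0,-1,0],[0,0,-1,0],[0,0,-1,0],[0,0,-1,0],[0,0,-0.8,0],[0,0,0,0],[0,0,0,0]]}}

```text
time_s: 85.6
tcp_pos: [0.5078, -0.2423, 0.3342]
ee_rot: [[-1.0, -0.001, 0.001], [-0.001, 1.0, 0.0], [-0.001, 0.0, -1.0]]
wrist_force: [-0.1, 0.5, -0.8]
gripper_width: 0.35
gripper_force: 0.0
```

Call:
{"op": "jog_arm", "data": {"increments": [[-0.6,1,0,0],[-0.6,1,0,0],[-0.6,1,0,0],[-0.6,1,0,0],[-0.6,1,0,0],[-0.6,1,0,0],[-0.6,1,0,0],[-0.6,1,0,0],[-0.6,1,0,0],[-0.6,1,0,0]]}}

```text
time_s: 86.6
tcp_pos: [0.6281, -0.0413, 0.3324]
ee_rot: [[-1.0, -0.001, -0.003], [-0.001, 1.0, -0.0], [0.003, -0.0, -1.0]]
wrist_force: [0.9, -0.5, 0.6]
gripper_width: 0.348
gripper_force: 0.0
```

Call:
{"op": "jog_arm", "data": {"increments": [[-0.6,1,0,0],[-0.5,0.65,0,0],[0,0,0,0],[0,0,0,0],[0,0,0,0]]}}

```text
time_s: 87.1
tcp_pos: [0.6495, -0.0098, 0.3338]
ee_rot: [[-1.0, -0.001, -0.001], [-0.001, 1.0, -0.0], [0.001, -0.0, -1.0]]
wrist_force: [-0.2, 0.6, -0.0]
gripper_width: 0.35
gripper_force: 0.0
```

```bash
python3 -c "
from m import *
from jig import q,tr
rep();im,C,s=shot('wrist','w18');np.savez('pics/w18.npz',ee=s['ee_rot'],t=s['tcp_pos'])
for zz in(.066,.068,.07):nutfit(im,C,zz)
h=cv2.cvtColor(im,cv2.COLOR_BGR2HSV);red=((h[...,1]>140)&((h[...,0]<6)|(h[...,0]>174))&(h[...,2]>60)).astype(np.uint8);red[235:]=0
for zz in(.043,.016):
  for k in rects(red,C,zz,15):print('red',zz,k)
t=eyes.capture('top')
for d in eyes.outline_of('top','wrench')[:2]:print('wr',round(d['conf'],2),rects(d['mask'],cam('top'),.013,100))
for d in eyes.outline_of('top','mat')[:1]:print('mat',rects(d['mask'],cam('top'),.003,500))
"
```

```text
jig xy [ 84.7 -52.4] z 333.8 yaw -179.96 F [-0.2  0.6 -0. ] M [ 0.03 -0.11  0.02] t 87.1
nut [566.4 -10.1] flat deg mod60 28.7 cost 8.7 148
nut [566.4 -10.1] flat deg mod60 28.7 cost 14.1 148
nut [566.5 -10.1] flat deg mod60 28.7 cost 21.5 148
red 0.043 [568.9 100.3  12.4   1.8 -86.  407.5 111.1]
red 0.016 [568.2 111.2  13.7   1.9 -86.  407.5 111.1]
wr 0.9 [[ 524.3 -239.5  183.2   54.4   -1.1  366.6  224.2]]
wr 0.75 [[571.2  46.1  74.7  18.1 -89.7 271.2 211.9]]
mat [[ 531.5 -243.4  257.4  130.1    0.7  366.6  226.2]]
```

```bash
python3 -c "
from m import *
im=cv2.imread('pics/w18.png');z=np.load('pics/w18.npz');C=cam('wrist',{'ee_rot':z['ee'],'tcp_pos':z['t']})
b,g,r_=[im[...,i].astype(int) for i in range(3)]
red=((r_>2*g)&(r_>2*b)&(r_>40)).astype(np.uint8);red[235:]=0
for k in rects(red,C,.043,15):print('red@.043',k)
for k in rects(red,C,.016,15):print('red@.016',k)
h=cv2.cvtColor(im,cv2.COLOR_BGR2HSV);m=((h[...,1]>120)&(h[...,0]>15)&(h[...,0]<28)).astype(np.uint8)
k=np.zeros_like(m);c=w2p(C,[[.5675,.075,.032]])[0];cv2.circle(k,tuple(int(v) for v in c),50,1,-1);m&=k
m=cv2.morphologyEx(m,cv2.MORPH_OPEN,np.ones((7,7)))
cs=[x for x in cv2.findContours(m,cv2.RETR_EXTERNAL,cv2.CHAIN_APPROX_NONE)[0] if cv2.contourArea(x)>60]
w=p2w(C,np.vstack(cs)[:,0],.032)[:,:2]*1000;R=cv2.minAreaRect(w.astype(np.float32));print('stack',R,jf(np.array(R[0])/1000))
"
```

```text
red@.043 [568.9 100.3  12.4   1.8 -85.9 407.5 111.1]
red@.016 [568.2 111.2  13.7   1.9 -85.9 407.5 111.1]
stack ((570.0492553710938, 71.35609436035156), (49.346229553222656, 63.96601867675781), 89.56743621826172) [ 4.1 27.5]
```

```bash
python3 -c "
from m import *
from jig import q,tr
im=cv2.imread('pics/w18.png');z=np.load('pics/w18.npz');C=cam('wrist',{'ee_rot':z['ee'],'tcp_pos':z['t']})
K=w2p(C,tr(q,np.array([[0,.02,.065]])))[0];print('pred knob',K, 'stud',w2p(C,tr(q,np.array([[0,-.055,.096]])))[0])
m=(im.max(2)<70).astype(np.uint8);k=np.zeros_like(m);cv2.circle(k,tuple(int(v) for v in K),22,1,-1);m&=k
for c in cv2.findContours(m,cv2.RETR_EXTERNAL,cv2.CHAIN_APPROX_NONE)[0]:
  if cv2.contourArea(c)>30:
    (x,y),rr=cv2.minEnclosingCircle(c);w=p2w(C,[[x,y]],.060)[0];d=jf(w)-[0,-55];print((x,y),rr,w.round(4),np.hypot(*d),'clamp',np.arctan2(-d[0],d[1]))
cv2.imwrite('pics/w18c.png',im)
for y in range(90,135,4):print(y,[tuple(im[y,x]) for x in range(330,366,12)])
print(r.tcp_to_grasp,sense()['time_s'])"
```

```text
pred knob [375.29503531 104.21721384] stud [278.16674992  97.84201624]
(374.04998779296875, 106.5) 10.062542915344238 [0.5675 0.0644 0.06  ] 75.51913664760741 clamp -0.022512752185730404
90 [(np.uint8(115), np.uint8(114), np.uint8(115)), (np.uint8(114), np.uint8(113), np.uint8(116)), (np.uint8(54), np.uint8(106), np.uint8(134))]
94 [(np.uint8(204), np.uint8(203), np.uint8(199)), (np.uint8(145), np.uint8(145), np.uint8(141)), (np.uint8(121), np.uint8(133), np.uint8(142))]
98 [(np.uint8(215), np.uint8(215), np.uint8(211)), (np.uint8(180), np.uint8(179), np.uint8(176)), (np.uint8(157), np.uint8(159), np.uint8(154))]
102 [(np.uint8(202), np.uint8(201), np.uint8(205)), (np.uint8(211), np.uint8(210), np.uint8(208)), (np.uint8(152), np.uint8(152), np.uint8(149))]
106 [(np.uint8(127), np.uint8(128), np.uint8(180)), (np.uint8(89), np.uint8(91), np.uint8(171)), (np.uint8(183), np.uint8(184), np.uint8(180))]
110 [(np.uint8(218), np.uint8(218), np.uint8(214)), (np.uint8(217), np.uint8(217), np.uint8(214)), (np.uint8(216), np.uint8(215), np.uint8(212))]
114 [(np.uint8(212), np.uint8(212), np.uint8(207)), (np.uint8(215), np.uint8(215), np.uint8(210)), (np.uint8(217), np.uint8(217), np.uint8(214))]
118 [(np.uint8(126), np.uint8(124), np.uint8(126)), (np.uint8(110), np.uint8(109), np.uint8(109)), (np.uint8(127), np.uint8(150), np.uint8(165))]
122 [(np.uint8(92), np.uint8(91), np.uint8(93)), (np.uint8(93), np.uint8(91), np.uint8(94)), (np.uint8(66), np.uint8(133), np.uint8(167))]
126 [(np.uint8(95), np.uint8(93), np.uint8(95)), (np.uint8(82), np.uint8(84), np.uint8(90)), (np.uint8(72), np.uint8(148), np.uint8(187))]
130 [(np.uint8(155), np.uint8(152), np.uint8(155)), (np.uint8(39), np.uint8(66), np.uint8(84)), (np.uint8(74), np.uint8(147), np.uint8(188))]
134 [(np.uint8(158), np.uint8(156), np.uint8(158)), (np.uint8(98), np.uint8(99), np.uint8(105)), (np.uint8(73), np.uint8(148), np.uint8(187))]
0.1635 87.3
```

```bash
python3 -c "
from station import r
print(r.finish_job())"
```

```text
the job is handed in; nothing more can be done
None
```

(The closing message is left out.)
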